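# Hang the pot carrier on the sloped drying track

## Task

Lift the roller carrier that bears the little round pot out of the crate by its top tab, stand it upright on the round plaster bat and let go. Take it again by the pale end of its wooden foot so that its top fits under the wire rack, set both rollers on the high end of the sloped rail, let go there and let it roll on its own down to the rubber stop. Keep it upright and leave the square-load carrier and all else undisturbed.

Things in the scene. Friction and masses are not known exactly. Their poses are not given: they have to be found in the camera images.
- carrier: The carrier to hang, bearing a round white pot (36 mm across). 197 mm tall, about 0.3 kg; stands in one of the crate's compartments. Origin: underside of the foot, below the rollers; z up, x to the hook's open side, y its rolling direction. In mm: wooden foot x -58..44, y -22..22, z 0..50; pot z 50..84; spine plate x -24..-16, 30 wide in y up to z 125, then 78 wide (y -39..39) to z 163.
- carrier_axle (a point): Midpoint of the two white rollers: (0, 0, 144) mm in the carrier's frame, same axes. Rollers turn freely on axles along x at y -20 and 20, x -11.5..11.5; tread radius 9, 13 wide, conical flanges of radius 15 that centre it on the rail. The rail enters the hook from +x, between tread underside (z 135) and pot top (z 84).
- carrier_tab (a point): Middle of the carrier's wooden top tab: (-20, 0, 180) mm in the carrier's frame, same axes. The tab is 12 thick (x), 40 wide (y), z 163..197 mm.
- carrier_foot (a point): Point in the pale end (grip lug) of the wooden foot, on the -x side of the spine: (-37, 0, 30) mm in the carrier's frame, same axes; the place to hold it by. 44 mm wide across y; the lug reaches from the spine (x -24) out to x -58, top at z 50. The spine rises behind it, so take it leaning back towards -x by about 40 to 45 degrees. Reachable only outside the crate.
- other: The like carrier to leave alone, in the crate's other compartment: same shape and frame, but with a square white block (34 x 42 x 34 mm) instead of the round pot.
- crate: Fixed plywood crate, 128 (x) x 202 (y) x 70 mm high, walls and floor 6 mm, a divider making two compartments side by side along y, each about 116 x 92 mm inside, centred at y -48 and 48 mm. Origin: centre of underside. Carriers stand on its floor, open sides towards its +x, away from the robot.
- bat: Fixed round plaster slab, 150 mm across, 12 mm thick, empty. Origin: centre of underside.
- rig: Fixed track rig. Origin on the table below the rail's middle; y along the rail to its low end, x away from the robot. Rail: flat steel bar 10 wide, 16 tall, 440 mm long, falling 0.096 rad towards +y, its top 205 mm up at the middle. Posts 24 x 24 x 296 mm at y -215 and 215, feet 100 (x) x 50 x 10 mm. The near (-x) side between rail and rack is open.
- rig_rack (a point): Near upper edge of the level wire drying rack over the rail, at (-65, 0, 305) mm in the rig's frame, same axes. Wires 8 mm thick along y at rig x -65, -40, -15, 10; end bars at the posts, underside 291 mm up, x -73..17. A carrier on the rail has its tab under the wires, so it cannot be held there by the tab.
- rail_load (a point): On the rail's top face, on its centre line, 90 mm uphill of the rig's middle: where to hang the carrier. Axes: y down along the rail, x across it away from the robot, z square to its top. A seated carrier has its axle point at x 0, z 9 mm here, axes the same; against the stop at y about 220 mm. It rolls there in 1 to 3 s.
- rail_stop (a point): Rubber stop plate near the rail's low end: middle of its uphill face at the rail's top, 60 mm wide, about 50 mm above the rail. The spine's edge, 39 mm ahead of the axle point, meets it.
- brush_mug: Bystander: mug with upright brushes, 62 mm across, 140 mm tall with the brushes. Origin: centre of underside.
- bowl: Bystander: red plastic bowl, 110 mm across, 50 high. Origin: centre of underside.
- stamp_box: Bystander: wooden box 80 x 60 x 45 mm. Origin: centre of underside.
- glaze_jar: Bystander: white jar, 60 mm across, 90 high. Origin: centre of underside.
- cutter: Bystander: steel ring cutter, 56 mm across, 18 high, lying below the lower half of the rail; hanging carriers pass over it. Origin: centre of underside.
- spatula: Bystander: spatula lying flat on the near side of the rig, about 250 mm long.
- sponge_puck: Bystander: brown cork puck, 68 mm across, 26 high. Origin: centre of underside.
Not all that is in view belongs to the job. Leave any blue look-alike of the carrier alone.

How it is judged:
On the way, in this order (a step that is already met when the one before it is completed fails the run):
1. The carrier stands upright on the plaster bat, let go (horizontal distance between carrier and bat below 0.06 m and z of carrier in the frame of bat between 0.008 and 0.017 m and angle between carrier's own z axis and vertical below 0.08 rad and contact force between the fingers and carrier below 0.05 N), for 0.2 s.
2. Both rollers sit on the upper half of the rail (x of carrier_axle in the frame of rail_load between -0.008 and 0.008 m and z of carrier_axle in the frame of rail_load between 0.004 and 0.014 m and y of carrier_axle in the frame of rail_load between -0.09 and 0.09 m and angle between the y axis of carrier and the y axis of rail_load, either way round below 0.2 rad), for 0.1 s.
At the end, for the whole second after the job is handed in: The carrier hangs at rest with both rollers on the rail (axle within 8 mm of the rail's centre line and 5 mm of its seated height, in line within 0.15 rad), against the stop within about 12 mm, not touched by the robot, and the other carrier is within 25 mm of where it was (x of carrier_axle in the frame of rail_load between -0.008 and 0.008 m and z of carrier_axle in the frame of rail_load between 0.004 and 0.014 m and y of carrier_axle in the frame of rail_load between 0.208 and 0.232 m and angle between the y axis of carrier and the y axis of rail_load, either way round below 0.15 rad and linear speed of carrier below 0.02 m/s and contact force between the fingers and carrier below 0.05 N and distance of other from where it was at the start of the episode below 0.025 m).
It fails at once if The carrier is tipped by more than 0.6 rad (angle between carrier's own z axis and vertical above 0.6 rad).
It fails at once if The robot holds or pushes the carrier on the lower half of the rail instead of letting it roll (x of carrier_axle in the frame of rail_load between -0.02 and 0.02 m and z of carrier_axle in the frame of rail_load between -0.01 and 0.03 m and y of carrier_axle in the frame of rail_load above 0.12 m and contact force between any of the fingers, the arm and carrier above 0.3 N).
It fails at once if The other carrier is moved by more than 25 mm (distance of other from where it was at the start of the episode above 0.025 m).
It fails at once if A bystander is moved by more than 30 mm (distance of any of brush_mug, bowl, stamp_box, glaze_jar, cutter, spatula, sponge_puck from where it was at the start of the episode above 0.03 m).
It also fails if it takes over 67 s, if anything falls off the work surface, if the arm or the gripper's body presses on something with over 40 N, if the wrist force passes 120 N, or if a joint passes its speed limit or range.

## Robot

A 6-joint arm with a two-finger parallel gripper is mounted at the origin on the work surface. World frame = base frame: x ahead of the robot, y to its left, z up, the work surface at z = 0. Lengths are in m, angles in rad, forces in N, time in s.
With the tool pointing down it reaches from about 0.35 to 0.925 m from the base axis. Payload 6.4 kg.
Tool frame: the origin (TCP) lies at the centre of the arm's flange, where the gripper is bolted on; the fingertips stand 199 mm ahead of it and the grasp point (between the pads) lies 180 mm ahead of it (arm.tcp_to_tips is the distance from the TCP to the fingertips, in m); z points along the fingers, y is the line along which they close (so a half turn about z gives the same grasp; the last joint's range is limited). The gripper opens to 94 mm and grips with 3 to 60 N. Pads are 16 mm wide; open, the fingers measure 119 mm over their backs; the gripper's body (75 mm by 177 mm) begins 78 mm behind the grasp point.
Start: joints at [-1.288, 0.245, 1.558, -0, 1.339, -0.174], TCP at [0.287, -0.583, 0.405] pointing down, gripper open.
Joint ranges: [-3.13, 3.13], [-1.02, 2.26], [0.13, 2.54], [-0.95, 4.09], [0.21, 2.88], [-2.74, 2.74]. Speed limits (rad/s): [2.57, 2.57, 3.14, 3.14, 3.14, 3.14].

## Interface

Orientations are given as a unit quaternion [x, y, z, w].
In Python, from rig import telemetry, imaging, arm gives the robot as it stands.
- The arm moves only by the shell command python3 -m pendant 'ROWS' [FORCE]. ROWS is JSON, a list that holds one entry, the list of rows, each a list of 7 numbers: the shift along the tool's x, y, z in cm, then the turn, a rotation vector about the tool's x, y, z in rad, then the closure, from -1 (fully open) to 1 (shut). In form: [[[tx, ty, tz, ax, ay, az, gripper], ...]]. A call has 1 to 12 rows; each row is the pose to reach, as a shift and turn from the pose commanded when the call began, along the tool's axes at that moment; what a row does not reach only later rows make up. A row lasts 1/8 s, in which the tool goes at most 62.5 mm and 10.7 degrees, less where a joint would pass 70% of its speed; a pose out of reach is approached as far as the arm can. A call with a gripper value outside its range is refused whole. The fingers move at their own pace and stop on an object; FORCE is the grip in N (left out, the last holds). Time passes only in rows, so rows that repeat a pose let the fingers close. It gives the time, the measured TCP pose, the force, the opening and the grip force at its end, in the units of the state.
- telemetry.sense(): the state, without advancing time (a new reading comes with each control period).
- imaging.get_image(name): name is "scene" or "top"; returns a dict with "pixels" (420x560x3 uint8, red, green, blue), "fx", "fy", "cx", "cy" (pixels), "k1" (the pictures are not rectified: a ray, as slopes to the right and down, at radius r is drawn at 1 + k1 r^2 times it, then the intrinsics apply), "R" (3x3) and "t" (3): a world point X has camera coordinates R X + t. Camera axes: x right, y down, z forward; pixel columns grow to the right and rows downward; lengths in m; the calibration is good to about 2 mm. A picture is of the moment at which its call begins. There is no depth.
- arm.finish_job(): hands the job in; it is judged then, once.
The state is a dict: "time_s": time; "joint_positions": joint angles; "joint_vel": joint speeds; "tau": joint torques, N m; "position": TCP position; "ee_rot": TCP orientation; "force": force on the tool from outside, world axes, zero at the start; "wrist_torque": the same for the moment, N m; "width": finger opening in m; "grip_force": force on a finger pad.
Only numpy, scipy, OpenCV 4.12 (cv2) and the standard library are available. Lean on these libraries where they do the work, as an engineer would, in place of code of your own. Each camera call takes 0.05 s, during which the arm holds its last target. There are 200 camera calls.

## Working session

There is one attempt and no reset: what is moved stays moved. The work goes in short steps, Python scripts to look and compute and a shell command to move; the robot and the scene stay as the last step left them, time stands still between calls to the robot, and variables do not carry over. Pictures are saved under pics/ and viewed, at most 10 in all, crops included, and the job is handed in when it is done.

```bash
mkdir -p pics; ls
cat > h.py <<'E'
import numpy as np, cv2
from rig import telemetry, imaging, arm
def snap(n,f=None):
    d=imaging.get_image(n)
    if f: cv2.imwrite('pics/'+f,cv2.cvtColor(d['pixels'],cv2.COLOR_RGB2BGR))
    return d
def ray(d,u,v):
    K=np.array([[d['fx'],0,d['cx']],[0,d['fy'],d['cy']],[0,0,1.]])
    x,y=(u-d['cx'])/d['fx'],(v-d['cy'])/d['fy']
    a,b=x,y
    for _ in range(20):
        s=1+d['k1']*(a*a+b*b); a,b=x/s,y/s
    R=np.array(d['R']);t=np.array(d['t'])
    w=R.T@np.array([a,b,1]); return -R.T@t, w/np.linalg.norm(w)
def plane(d,u,v,z):
    o,w=ray(d,u,v); return o+w*(z-o[2])/w[2]
def tri(d1,p1,d2,p2):
    o,w=ray(d1,*p1); o2,w2=ray(d2,*p2)
    s=np.linalg.lstsq(np.c_[w,-w2],o2-o,rcond=None)[0]
    a,b=o+w*s[0],o2+w2*s[1]; return (a+b)/2,np.linalg.norm(a-b)
def proj(d,X):
    c=np.array(d['R'])@np.array(X)+np.array(d['t']); a,b=c[:2]/c[2]
    s=1+d['k1']*(a*a+b*b); return np.array([d['fx']*a*s+d['cx'],d['fy']*b*s+d['cy']])
E
python3 - <<'E'
from h import *
a=snap('scene','scene0.png'); b=snap('top','top0.png')
for d in(a,b): print(-np.array(d['R']).T@np.array(d['t']),np.array(d['R'])[2],d['fx'],d['k1'])
print(telemetry.sense())
E
```

```text
pics
[ 1.40014569 -0.569107    1.12851953] [-0.64022995  0.39786008 -0.65712477] 540.1262903216116 0.03470519080469116
[ 0.19991504 -0.03215746  1.65474914] [ 0.18890766  0.01672273 -0.98185246] 468.7838051703922 -0.15234780504299247
{'time_s': 0.1, 'joint_positions': array([-1.28809018e+00,  2.45711933e-01,  1.55888748e+00, -2.22835926e-05,
        1.33870485e+00, -1.74074941e-01]), 'joint_vel': array([ 0.00172556, -0.00197267, -0.00242059,  0.00124419, -0.00093619,
        0.00037297]), 'tau': array([ 5.79419848e-04, -4.16916919e+01, -3.15525019e+01,  6.87460718e-02,
        3.09823151e-02, -5.27206532e-05]), 'position': array([ 0.28664992, -0.58315   ,  0.40367841]), 'ee_rot': array([ 9.74031114e-01,  2.26412579e-01, -5.72856096e-05, -8.53954836e-04]), 'force': array([-0.00811565,  0.42376815,  0.0656374 ]), 'wrist_torque': array([-0.04811325,  0.03581961,  0.07422525]), 'grip_force': 0.0, 'width': 0.09444516815117833}
```

View pics/scene0.png

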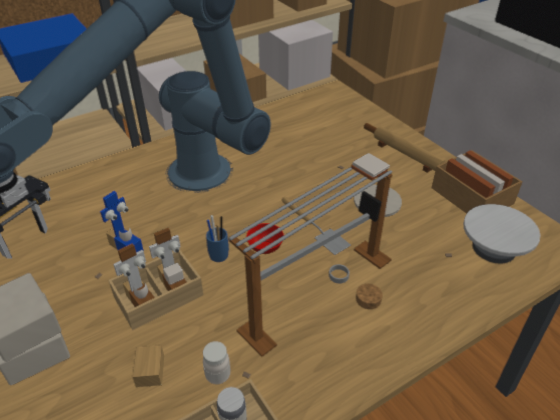

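View pics/top0.png

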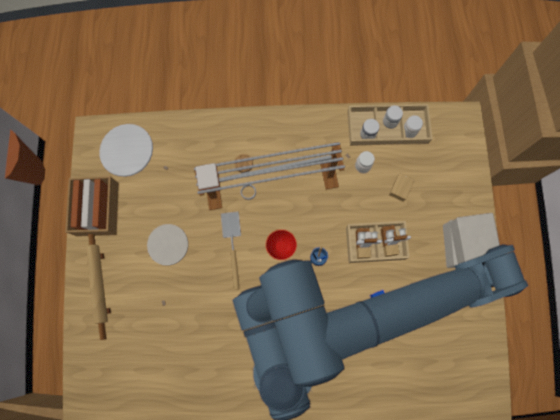

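The scene view shows the crate holding two white-roller carriers, at about (132,275) and (168,258). A blue look-alike is at (122,222). The rig spans (255,300) to (380,210), with the bat at (378,200). In the top view the crate is at (378,243), the rig runs from (330,165) to (212,190), and the bat is at (167,245). I still need to work out which carrier has the round pot, so I'll enlarge both views.

Run:
```python
from h import *
a=cv2.imread('pics/scene0.png'); b=cv2.imread('pics/top0.png')
A=cv2.resize(a[215:325,95:215],None,fx=5,fy=5,interpolation=cv2.INTER_CUBIC)[:550,:600]
B=cv2.resize(b[212:272,340:416],None,fx=5.2,fy=5.2,interpolation=cv2.INTER_CUBIC)
cv2.imwrite('pics/c1.png',A)
C=cv2.resize(b[135:220,185:355],None,fx=4.7,fy=4.7,interpolation=cv2.INTER_CUBIC)
B=B[:,:400];pad=np.zeros((B.shape[0],C.shape[1],3),np.uint8);pad[:,:B.shape[1]]=B
bat=cv2.resize(b[218:272,140:194],(312,312),interpolation=cv2.INTER_CUBIC); pad[:,400:712]=bat[:pad.shape[0]]
out=np.vstack([C[:,:799],pad[:,:799]]);print(out.shape); cv2.imwrite('pics/c2.png',out[:720])
out=cv2.resize(out,None,fx=600/out.shape[0],fy=600/out.shape[0]);cv2.imwrite('pics/c2.png',out);print(out.shape)
D=cv2.resize(a[155:355,225:400],None,fx=3,fy=3,interpolation=cv2.INTER_CUBIC);cv2.imwrite('pics/c3.png',D)
```

```text
(712, 799, 3)
(600, 673, 3)
```

View pics/c1.png

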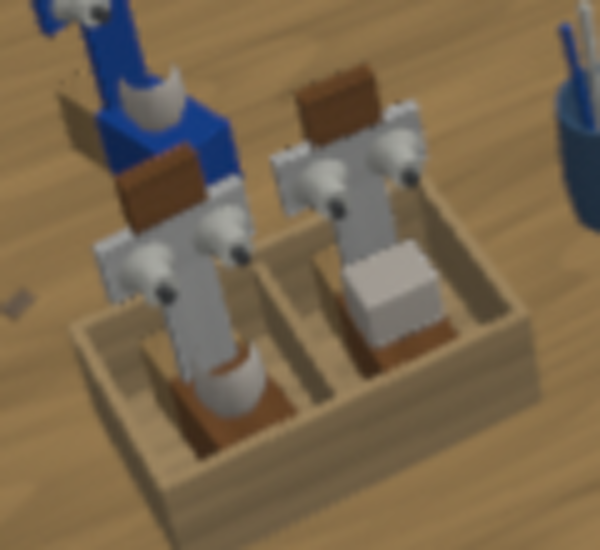

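View pics/c2.png

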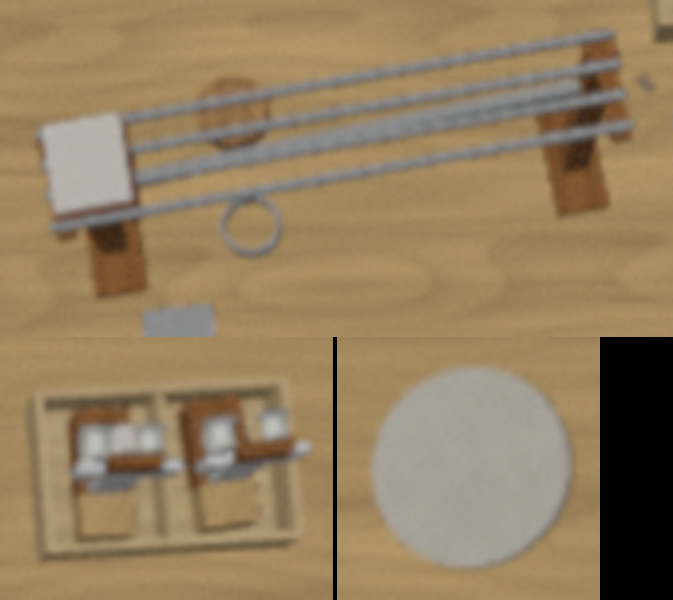

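View pics/c3.png

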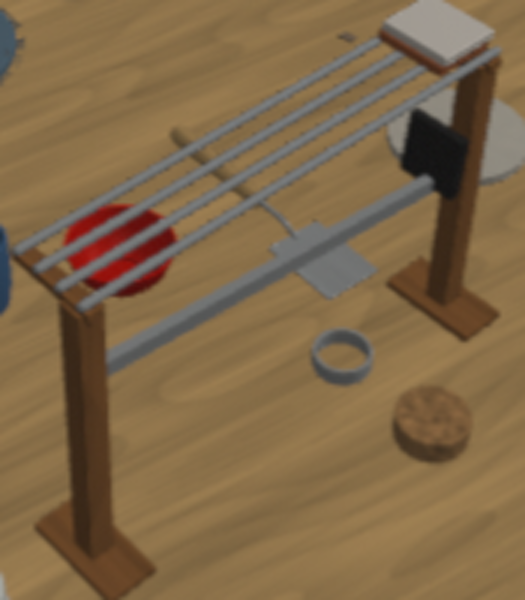

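Two carriers fit. The one at scene (132,275) / top (397,240) has a round white cup-like pot, so it is the one to take. The one at scene (168,258) / top (367,240) has a square block, and the blue one at scene (122,222) is the look-alike to leave. Next I'll measure with masks and triangulation.

```bash
cat > m.py <<'E'
from h import *
s=snap('scene');t=snap('top')
def comps(d,box,lo,hi,name,k=6):
    x0,y0,x1,y1=box;im=cv2.resize(d['pixels'][y0:y1,x0:x1],None,fx=k,fy=k,interpolation=cv2.INTER_CUBIC)
    h=cv2.cvtColor(im,cv2.COLOR_RGB2HSV);m=cv2.inRange(h,lo,hi)
    for c in cv2.findContours(m,cv2.RETR_EXTERNAL,cv2.CHAIN_APPROX_NONE)[0]:
        if cv2.contourArea(c)>30*k*k/2:
            f=lambda p:np.round((p+.5)/k-.5+[x0,y0],1)
            p=cv2.approxPolyDP(c,k*.9,True)[:,0]; print(name,cv2.contourArea(c)/k/k,f(p).tolist())
E
python3 - <<'E'
from m import *
for p in [(397,240),(399,238),(394,228)]: print(t['pixels'][p[1],p[0]])
for p in [(127,252),(147,300),(250,330)]: print(s['pixels'][p[1],p[0]])
br=((0,120,30),(13,255,150))
comps(s,(95,215,215,325),*br,'scrate'); comps(t,(340,212,416,272),*br,'tcrate')
comps(s,(225,155,400,355),*br,'srig'); comps(t,(185,135,355,220),*br,'trig')
comps(t,(340,212,416,272),(15,90,120),(30,255,255),'tlug')
comps(t,(135,210,200,280),(0,0,130),(40,60,255),'tbat')
comps(s,(350,170,410,225),(0,0,120),(40,60,255),'sbat')
Pc=lambda x,y:(225+x/3,155+y/3); Pt=lambda x,y:(185+x/3.961,135+y/3.961)
for n,a,b in[('nearwire up',(18,250),(630,127)),('farwire up',(85,305),(612,33)),('farwire down? ',(497,52),(120,120))]:
    print(n,tri(s,Pc(*a),t,Pt(*b)))
# line intersections: top line plane with scene rays
def lp(a,b):
    o,w=ray(t,*Pt(*a));_,w2=ray(t,*Pt(*b));return o,np.cross(w,w2)
def hit(l,c):
    o,w=ray(s,*Pc(*c));n=l[1];return o+w*(n@(l[0]-o))/(n@w)
w1=lp((630,127),(55,228));w4=lp((612,33),(125,120));r=lp((580,88),(135,180))
print('near',hit(w1,(18,250)),hit(w1,(350,57)));print('far',hit(w4,(85,305)),hit(w4,(497,52)))
print('rail',hit(r,(107,353)),hit(r,(425,182)))
E
```

```text
[84 73 66]
[111  75  43]
[133  96  64]
[81 54 32]
[107  76  47]
[61 41 25]
scrate 15.791666666666666 [[134.9, 253.2], [131.8, 244.2], [117.6, 250.2], [120.2, 250.8], [123.2, 248.1], [131.2, 244.9]]
srig 78.97222222222221 [[282.6, 240.8], [262.4, 253.4], [268.6, 253.4], [274.8, 250.9], [279.6, 246.8]]
srig 168.11111111111111 [[282.8, 230.9], [280.2, 230.9], [252.1, 248.9], [255.4, 251.2], [263.8, 247.2], [283.8, 234.4]]
srig 162.73611111111111 [[279.2, 226.4], [274.6, 224.2], [246.6, 241.6], [248.8, 244.8]]
srig 105.90277777777777 [[269.1, 222.4], [261.8, 222.2], [246.2, 231.2], [245.2, 236.4]]
srig 78.33333333333333 [[351.2, 165.1], [352.4, 168.2], [371.9, 179.6], [386.6, 170.8], [386.6, 169.2], [372.6, 177.1]]
trig 15.513888888888888 [[331.8, 162.9], [320.8, 164.2], [327.6, 163.6], [326.9, 165.4], [322.8, 166.1], [322.2, 167.4], [330.9, 165.6], [328.2, 165.1]]
tlug 4537.361111111111 [[339.6, 211.6], [339.6, 271.4], [415.4, 271.4], [415.4, 211.6]]
tbat 1315.763888888889 [[165.2, 223.8], [158.1, 226.1], [150.8, 232.4], [148.1, 237.2], [146.8, 246.6], [147.4, 251.1], [152.2, 259.1], [1
[... 358 characters left out ...]
198.9], [398.6, 194.2]]
sbat 75.40277777777779 [[373.8, 183.6], [363.8, 189.8], [373.2, 195.6], [375.9, 185.4]]
sbat 53.59722222222222 [[365.9, 169.6], [374.2, 175.4], [384.2, 169.8]]
nearwire up (array([ 0.62978354, -0.20405528,  0.29906909]), np.float64(0.003602698990083261))
farwire up (array([ 0.70573787, -0.19341829,  0.30181855]), np.float64(0.0058773656737176145))
farwire down?  (array([0.65595874, 0.20052159, 0.32217513]), np.float64(0.04669095800619902))
near [ 0.62894163 -0.20165924  0.29738113] [0.57861478 0.14255725 0.2983612 ]
far [ 0.70444312 -0.18937292  0.29891685] [0.63896843 0.2506148  0.29723075]
rail [ 0.68701626 -0.16307602  0.21660313] [0.63640026 0.19130988 0.17766712]
```

Run:
```python
from m import *
Pt=lambda x,y:(185+x/3.961,135+y/3.961)
ex=np.array([.9894,.1455]);ey=np.array([-.1455,.9894])
for c in[(557,215),(608,206),(95,297),(146,290)]:
    p=plane(t,*Pt(*c),.01);print('foot',p,p[:2]@ex,p[:2]@ey)
print('bat',plane(t,167.2,244.4,.012), plane(t,146.8,244.4,.012),plane(t,187.6,244.4,.012))
S=lambda x,y:(94.6+x/5,214.6+y/5); T=lambda x,y:(339.6+x/4.382,211.6+(y-336.7)/4.382)
print('earL',tri(s,S(97,246),t,T(199,468)),'earR',tri(s,S(241,181),t,T(309,446)))
print('tabTop ends at z .2', [plane(s,*S(*c),.203) for c in[(119,184),(194,152)]],[plane(t,*T(*c),.203) for c in[(238,462),(294,447)]])
print('tri tab',tri(s,S(119,184),t,T(238,462)),tri(s,S(194,152),t,T(294,445)))
print('crate',[plane(t,*T(*c),.07) for c in[(36,392),(285,383),(298,543),(43,556)]])
print('crateS',[plane(s,*S(*c),.07) for c in[(75,328),(172,485),(525,312),(422,185)]])
print('lug top face',[plane(t,*T(*c),.056) for c in[(200,530),(253,522)]])
h=cv2.cvtColor(s['pixels'],cv2.COLOR_RGB2HSV);g=h[243:264,114:140]
for r in g[::2]: print(' '.join(f'{a[0]}/{a[2]}' for a in r[::2]))
```

```text
foot [ 0.63852826 -0.17083741  0.01      ] 0.6069030158049604 -0.2619323969365943
foot [ 0.64551441 -0.21803071  0.01      ] 0.6069484839614059 -0.30964193208795976
foot [0.57631508 0.2537369  0.01      ] 0.6071248630008367 0.16719344562779526
foot [0.58118779 0.20672244 0.01      ] 0.6051053146997104 0.11996835531341665
bat [0.45467361 0.40550518 0.012     ] [0.45686407 0.48105262 0.012     ] [0.45246256 0.33088057 0.012     ]
earL (array([ 0.41208387, -0.38440764,  0.13135867]), np.float64(0.07417984351497094)) earR (array([ 0.43786956, -0.38457566,  0.19558981]), np.float64(0.06714873151671019))
tabTop ends at z .2 [array([ 0.43461479, -0.40673549,  0.203     ]), array([ 0.4335947 , -0.36886057,  0.203     ])] [array([ 0.41502405, -0.36195246,  0.203     ]), array([ 0.42446775, -0.40359803,  0.203     ])]
tri tab (array([ 0.41399725, -0.38566487,  0.17489138]), np.float64(0.03565587155594456)) (array([ 0.43070793, -0.38543154,  0.20930864]), np.float64(0.03467501420540726))
crate [array([ 0.49584663, -0.23623284,  0.07      ]), array([ 0.49640676, -0.43445688,  0.07      ]), array
[... 659 characters left out ...]
0 110/107 109/107
18/132 17/109 121/71 7/86 14/96 14/95 14/90 14/79 14/77 13/80 12/78 111/102 109/106
18/136 18/134 15/88 14/97 14/91 14/79 13/78 14/80 14/81 14/80 13/81 115/101 111/127
18/133 18/132 16/95 14/80 14/78 14/80 14/82 14/80 13/81 14/82 14/82 11/116 0/151
18/133 18/137 18/127 14/69 14/82 14/80 14/82 14/81 13/82 14/80 12/84 15/114 45/122
18/142 18/141 18/133 15/70 14/81 14/81 14/80 13/79 12/84 13/109 30/117 30/127 35/153
18/138 18/138 18/139 16/96 13/79 14/76 12/80 13/108 0/116 60/118 30/121 35/143 35/156
18/138 17/140 16/145 18/143 12/81 13/98 30/114 30/118 45/118 60/119 30/115 30/128 30/142
16/146 19/152 45/150 45/125 30/116 30/124 30/135 45/122 30/119 45/118 38/103 36/105 30/120
```

```bash
python3 - <<'E'
from m import *
from scipy.spatial.transform import Rotation as R
S=lambda x,y:(94.6+x/5,214.6+y/5); T=lambda x,y:(339.6+x/4.382,211.6+(y-336.7)/4.382); C=lambda x,y:(224.7+x/3,154.7+y/3)
print('tab',tri(s,S(119,184),t,T(294,447)),tri(s,S(194,152),t,T(238,462)))
print('ear',tri(s,S(97,246),t,T(309,446)),tri(s,S(241,181),t,T(199,468)))
for a,b in zip([(75,328),(172,485),(525,312),(422,185)],[(298,543),(285,383),(36,392),(43,556)]): print('crate',tri(s,S(*a),t,T(*b)))
for n,c in[('up far-x -y',(120,603)),('up far +y',(155,570)),('dn far -y',(465,338)),('dn far +y',(498,313)),('dn near -y',(388,283))]: print(n,plane(s,*C(*c),.01))
ex=np.array([.9894,.1455]);ey=np.array([-.1455,.9894])
for n,x,y in[('up far-x -y',50,-240),('far+y',50,-190),('dn far -y',50,190),('dn far+',50,240),('dn near-',-50,190)]: print(n,(.657+x/1000)*ex+(-.0714+y/1000)*ey)
q=telemetry.sense();M=R.from_quat(q['ee_rot']).as_matrix();p=q['position']
for sg in(-1,1):
    X=p+M@[0,sg*.05,.199];print('tip',X,proj(s,X),proj(t,X))
E
python3 - <<'E'
import cv2
a=cv2.imread('pics/scene0.png');cv2.imwrite('pics/c4.png',cv2.resize(a[160:330,0:215],None,fx=3.5,fy=3.5,interpolation=cv2.INTER_CUBIC))
E
```

```text
tab (array([ 0.42582496, -0.4054912 ,  0.19469467]), np.float64(0.0004769945359726252)) (array([ 0.4173314 , -0.3654907 ,  0.18742685]), np.float64(9.981654732555168e-07))
ear (array([ 0.43056672, -0.4240572 ,  0.16630816]), np.float64(0.000509235665947296)) (array([ 0.4178993 , -0.3448495 ,  0.15620228]), np.float64(0.0037162377461841395))
crate (array([ 0.37077138, -0.43761387,  0.05760847]), np.float64(0.0011915183001182748))
crate (array([ 0.49859827, -0.43421438,  0.06213093]), np.float64(0.00463210741249677))
crate (array([ 0.49633838, -0.23719565,  0.06629327]), np.float64(0.0010493269770298634))
crate (array([ 0.36814589, -0.23815387,  0.0505652 ]), np.float64(0.0022553375934135566))
up far-x -y [ 0.75671419 -0.20006132  0.01      ]
up far +y [ 0.74579087 -0.16005055  0.01      ]
dn far -y [0.68755928 0.21768861 0.01      ]
dn far +y [0.67999212 0.2645909  0.01      ]
dn near -y [0.59332643 0.20257917 0.01      ]
up far-x -y [ 0.7448145  -0.20523066]
far+y [ 0.7375395  -0.15576066]
dn far -y [0.6822495  0.22021134]
dn far+ [0.6749745  0.26968134]
dn near- [0.5833095  0.20566134]
tip [ 0.26463597 -0.53841392  0.20551408] [ 42.5947484  230.04314047] [452.75762152 285.62660844]
tip [ 0.30874456 -0.62816041  0.20548895] [  8.31586517 255.23122286] [478.86399448 270.27524609]
```

View pics/c4.png

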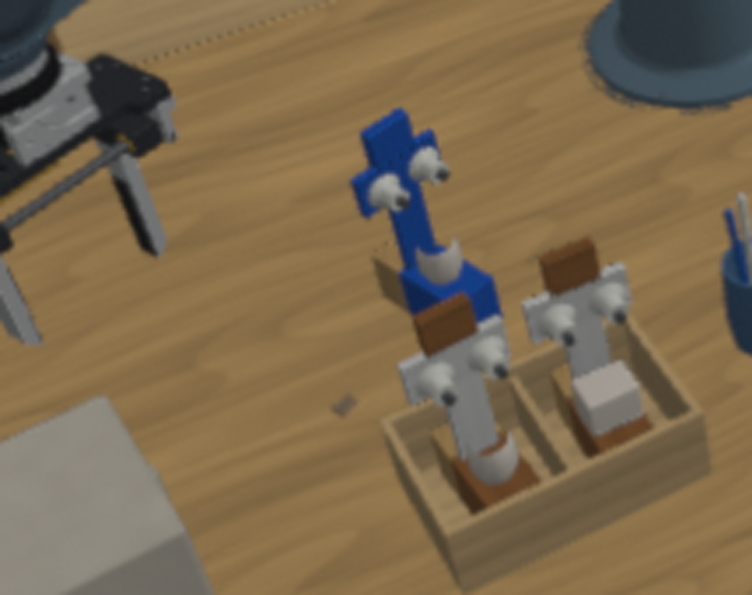

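The c4 crop shows the fingertips at scene (44,232) and (9,258), where the model puts them at (42.6,230) and (8.3,255). So the scene view is biased by about (+1.2,+2.2) px, and correcting for that brings the measured heights to those given (tab 0.20, crate rim 0.07). Now I'll move to hover over the tab.

```bash
cat >> h.py <<'E'
from scipy.spatial.transform import Rotation as Ro
def down(yaw): # tool down, tool y at angle yaw
    y=np.array([np.cos(yaw),np.sin(yaw),0]);z=np.array([0,0,-1.]);return np.c_[np.cross(y,z),y,z]
def row(grasp,M,off=.18):
    """row to bring the grasp point to grasp with tool axes M"""
    q=telemetry.sense();A=Ro.from_quat(q['ee_rot']).as_matrix()
    d=A.T@(np.array(grasp)-off*M[:,2]-q['position'])*100
    return np.round(np.r_[d,Ro.from_matrix(A.T@M).as_rotvec()],3).tolist()
E
python3 -c "
from h import *
print(row([.4215,-.385,.30],down(.16)))"
```

```text
[20.847, -11.856, -7.545, -0.0, -0.0, -1.274]
```

```bash
python3 -m pendant '[[[4,-2,-7.5,0,0,-0.17,-1],[8,-4.5,-7.5,0,0,-0.35,-1],[12,-7,-7.5,0,0,-0.52,-1],[16,-9,-7.5,0,0,-0.7,-1],[20.85,-11.85,-7.5,0,0,-0.88,-1],[20.85,-11.85,-7.5,0,0,-1.06,-1],[20.85,-11.85,-7.5,0,0,-1.274,-1],[20.85,-11.85,-7.5,0,0,-1.274,-1],[20.85,-11.85,-7.5,0,0,-1.274,-1],[20.85,-11.85,0,0,0,-1.274,-1],[20.85,-11.85,0,0,0,-1.274,-1],[20.85,-11.85,0,0,0,-1.274,-1]]]' 10
python3 - <<'E'
from h import *
s=snap('scene','s1.png');t=snap('top','t1.png')
a=cv2.imread('pics/s1.png')[195:325,85:215];b=cv2.imread('pics/t1.png')[205:275,335:435]
A=cv2.resize(a,(400,400),interpolation=cv2.INTER_CUBIC);B=cv2.resize(b,(400,280),interpolation=cv2.INTER_CUBIC)
o=np.zeros((400,800,3),np.uint8);o[:,:400]=A;o[:280,400:]=B;cv2.imwrite('pics/v1.png',o)
q=telemetry.sense();M=Ro.from_quat(q['ee_rot']).as_matrix()
print(q['position'],row([.4215,-.385,.2],down(.16)))
for sg in(-1,1):
    X=q['position']+M@[0,sg*.0535,.199];print(X,(proj(s,X)-[85,195])*400/130,(proj(t,X)-[335,205])*4+[400,0])
E
```

```text
time_s: 1.9
position: [0.4215, -0.3852, 0.4044]
ee_rot: [0.649, 0.761, 0.0, -0.001]
force: [-0.2, 0.0, 0.5]
width: 0.0941
grip_force: 0.0
[ 0.42189727 -0.3855951   0.40691708] [0.073, -0.034, 2.691, 0.002, 0.003, -0.001]
[ 0.36946333 -0.39461644  0.20783783] [ 87.54559183 114.17866088] [682.25115436 195.97764864]
[ 0.47510588 -0.37762744  0.20799848] [156.8646682  186.08491515] [650.99688647  63.95988224]
```

View pics/v1.png

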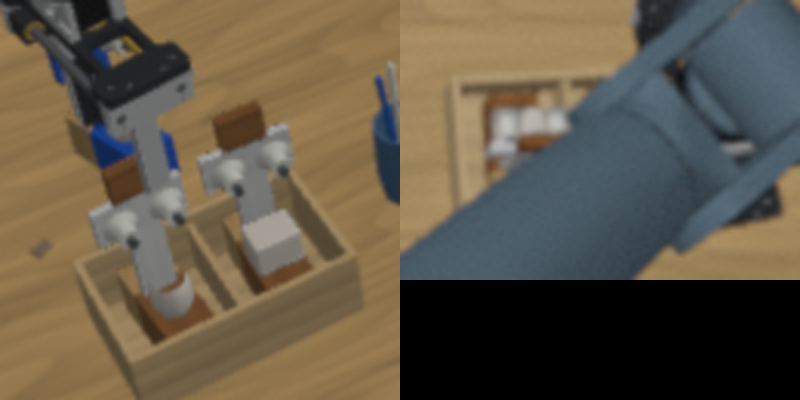

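The crop shows the far finger in front of the tab, with its tip near (163,190), and the tab top near (125,162). The jaws straddle the tab to within about 3 mm, so I'll go down and grip.

```bash
python3 -m pendant '[[[-0.2,0,1,0,0,0,-1],[-0.2,0,2,0,0,0,-1],[-0.2,0,3.2,0,0,0,-1],[-0.2,0,3.2,0,0,0,-0.3],[-0.2,0,3.2,0,0,0,0.3],[-0.2,0,3.2,0,0,0,0.8],[-0.2,0,3.2,0,0,0,1],[-0.2,0,3.2,0,0,0,1],[-0.2,0,3.2,0,0,0,1]]]' 30
python3 - <<'E'
from h import *
s=snap('scene','s2.png')
q=telemetry.sense();print(q['position'],q['width'],q['grip_force'],q['force'],q['wrist_torque'])
E
```

```text
time_s: 3.12
position: [0.4219, -0.387, 0.3727]
ee_rot: [0.648, 0.761, -0.0, 0.0]
force: [-0.0, 0.1, -0.4]
width: 0.0372
grip_force: 0.0
[ 0.42187425 -0.38703046  0.37272016] 0.033591076531080184 0.0 [-0.81084468  0.18913538 -0.55912764] [-0.0230395  -0.10646795 -0.06329975]
```

```bash
python3 -m pendant '[[[0,0,0,0,0,0,1],[0,0,0,0,0,0,1],[0,0,0,0,0,0,1],[0,0,0,0,0,0,1],[0,0,0,0,0,0,1],[0,0,0,0,0,0,1]]]' 30
python3 - <<'E'
from h import *
q=telemetry.sense();print(q['position'],q['width'],q['grip_force'],q['force'],q['wrist_torque'])
E
```

```text
time_s: 3.92
position: [0.4218, -0.387, 0.3723]
ee_rot: [0.648, 0.761, 0.0, -0.0]
force: [0.2, -0.7, -2.8]
width: 0.0118
grip_force: 30.0
[ 0.4217712  -0.38695826  0.37229702] 0.011826239485670109 29.999427795410156 [ 0.19339341 -0.71104435 -2.8186601 ] [-0.01231518 -0.04191303  0.03060948]
```

```bash
python3 -m pendant '[[[0,0,-1,0,0,0,1],[0,0,-3,0,0,0,1],[0,0,-6,0,0,0,1],[0,0,-9,0,0,0,1],[0,0,-12,0,0,0,1],[0,0,-15,0,0,0,1],[0,0,-18,0,0,0,1],[0,0,-19,0,0,0,1],[0,0,-19,0,0,0,1]]]' 35
python3 - <<'E'
from h import *
s=snap('scene','s3.png')
q=telemetry.sense();print(q['position'],q['width'],q['grip_force'],q['force'],q['wrist_torque'])
print(row([.4535,.4067,q['position'][2]-.18],down(.6)))
print(row([.42,0,q['position'][2]-.18],down(.3)))
E
```

```text
time_s: 5.05
position: [0.4218, -0.3869, 0.5637]
ee_rot: [0.648, 0.761, -0.0, 0.001]
force: [-0.2, 1.0, -2.7]
width: 0.0117
grip_force: 35.0
[ 0.42176585 -0.38693435  0.56218973] 0.011724274975074495 34.99928534030914 [-0.15694039 -0.96454102 -2.32936928] [-0.02605592  0.01551599  0.02802849]
[77.845, 15.771, 0.04, -0.0, -0.001, -0.44]
[38.228, 5.987, 0.021, -0.0, -0.001, -0.14]
```

View pics/s3.png

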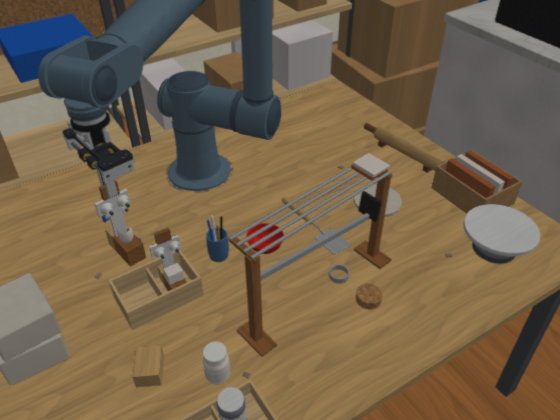

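The carrier hangs upright in the gripper at (122,225), and the square carrier is undisturbed at (168,262). Next I'll carry it across to the bat.

```bash
python3 -m pendant '[[[2,0.2,0,0,0,0,1],[5,0.6,0,0,0,-0.02,1],[9,1.2,0,0,0,-0.04,1],[13,1.8,0,0,0,-0.06,1],[17,2.4,0,0,0,-0.08,1],[21,3,0,0,0,-0.1,1],[25,3.7,0,0,0,-0.12,1],[29,4.4,0,0,0,-0.14,1],[33,5,0,0,0,-0.16,1],[37,5.6,0,0,0,-0.18,1],[41,6.4,0,0,0,-0.2,1],[45,7.2,0,0,0,-0.22,1]]]' 35
python3 -m pendant '[[[4,1,0,0,0,-0.02,1],[8,2,0,0,0,-0.04,1],[12,3,0,0,0,-0.07,1],[16,4.1,0,0,0,-0.1,1],[20,5.2,0,0,0,-0.13,1],[24,6.5,0,0,0,-0.16,1],[27,7.7,0,0,0,-0.19,1],[29,8.5,0,0,0,-0.22,1],[29,8.5,0,0,0,-0.22,1],[29,8.5,0,0,0,-0.22,1]]]' 35
python3 - <<'E'
from h import *
q=telemetry.sense();print(q['position'],q['joint_positions'],q['width'],q['force'])
print(row([.4535,.4067,q['position'][2]-.18],down(.6)))
E
```

```text
time_s: 6.6
position: [0.4201, 0.0707, 0.5615]
ee_rot: [0.56, 0.828, -0.0, -0.001]
force: [-0.3, 0.1, -2.5]
width: 0.0116
grip_force: 35.0
time_s: 7.85
position: [0.3926, 0.369, 0.5624]
ee_rot: [0.467, 0.884, -0.0, -0.0]
force: [-0.0, 0.2, -2.3]
width: 0.0121
grip_force: 35.0
[0.39256774 0.36897074 0.562428  ] [ 5.43927745e-01 -1.04358179e-01  1.64277868e+00 -3.99526361e-04
  1.60389758e+00 -5.53465501e-02] 0.01206727613229281 [-0.01325823  0.18738709 -2.25157535]
[-0.321, 7.16, -0.005, -0.001, 0.0, -0.001]
```

```bash
python3 -m pendant '[[[-0.1,2,0,0,0,0,1],[-0.2,5,0,0,0,0,1],[-0.3,7.2,1,0,0,0,1],[-0.3,7.2,4,0,0,0,1],[-0.3,7.2,8,0,0,0,1],[-0.3,7.2,12,0,0,0,1],[-0.3,7.2,15,0,0,0,1],[-0.3,7.2,17,0,0,0,1],[-0.3,7.2,17.7,0,0,0,1],[-0.3,7.2,17.7,0,0,0,1]]]' 35
python3 - <<'E'
from h import *
s=snap('scene','s4.png');t=snap('top','t4.png')
q=telemetry.sense();print(q['position'],q['width'],q['force'])
a=cv2.imread('pics/s4.png')[60:260,300:500];b=cv2.imread('pics/t4.png')[200:300,100:200]
cv2.imwrite('pics/v4.png',np.hstack([cv2.resize(a,(400,400)),cv2.resize(b,(400,400))]))
E
```

```text
time_s: 9.1
position: [0.454, 0.4076, 0.3863]
ee_rot: [0.467, 0.884, 0.0, 0.0]
force: [0.0, 0.4, -2.5]
width: 0.0117
grip_force: 35.0
[0.45413499 0.40784752 0.38725067] 0.011564043850336273 [-0.21852192 -0.24458415 -3.58883811]
```

```bash
python3 -m pendant '[[[0,0,0.4,0,0,0,1],[0,0,0.7,0,0,0,1],[0,0,0.8,0,0,0,1],[0,0,0.8,0,0,0,1]]]' 35
```

```text
time_s: 9.7
position: [0.4538, 0.4078, 0.3781]
ee_rot: [0.467, 0.885, 0.0, 0.0]
force: [-0.8, -0.8, 0.9]
width: 0.0119
grip_force: 35.0
```

```bash
python3 -m pendant '[[[0,0,0.06,0,0,0,1],[0,0,0.12,0,0,0,1],[0,0,0.12,0,0,0,1]]]' 35
```

```text
time_s: 10.07
position: [0.4539, 0.4078, 0.3781]
ee_rot: [0.466, 0.885, 0.0, 0.0]
force: [-3.6, -2.5, 6.0]
width: 0.0117
grip_force: 35.0
```

On the bat: the force has changed sign, and z 0.378 is what I predicted. I'll release now.

```bash
python3 -m pendant '[[[0,0,-0.1,0,0,0,1],[0,0,-0.1,0,0,0,0.8],[0,0,-0.1,0,0,0,0.5],[0,0,-0.1,0,0,0,0],[0,0,-0.1,0,0,0,0],[0,0,-0.1,0,0,0,0],[0,0,-0.1,0,0,0,0],[0,0,-2,0,0,0,0],[0,0,-5,0,0,0,0],[0,0,-9,0,0,0,0],[0,0,-9,0,0,0,0]]]' 35
python3 - <<'E'
from h import *
s=snap('scene','s5.png');t=snap('top','t5.png')
q=telemetry.sense();print(q['position'],q['width'],q['force'],q['grip_force'])
a=cv2.imread('pics/s5.png')[60:220,320:420]
b=cv2.imread('pics/t5.png')[200:300,120:220]
cv2.imwrite('pics/v5.png',np.hstack([cv2.resize(a,(375,600),interpolation=cv2.INTER_CUBIC),cv2.resize(b,(425,600))]))
X=np.array([.470,.419,.012]);print(proj(s,X),proj(s,X+[0,0,.197]))
E
```

```text
time_s: 11.45
position: [0.4541, 0.408, 0.4723]
ee_rot: [0.467, 0.885, 0.004, 0.002]
force: [0.6, 0.0, 1.0]
width: 0.0469
grip_force: 0.0
[0.45364085 0.40769593 0.46717407] 0.04706704016861084 [ 0.23353702  0.94768079 -0.1343975 ] 0.0
[383.18718925 198.91022685] [391.54595023 147.83020536]
```

View pics/v5.png

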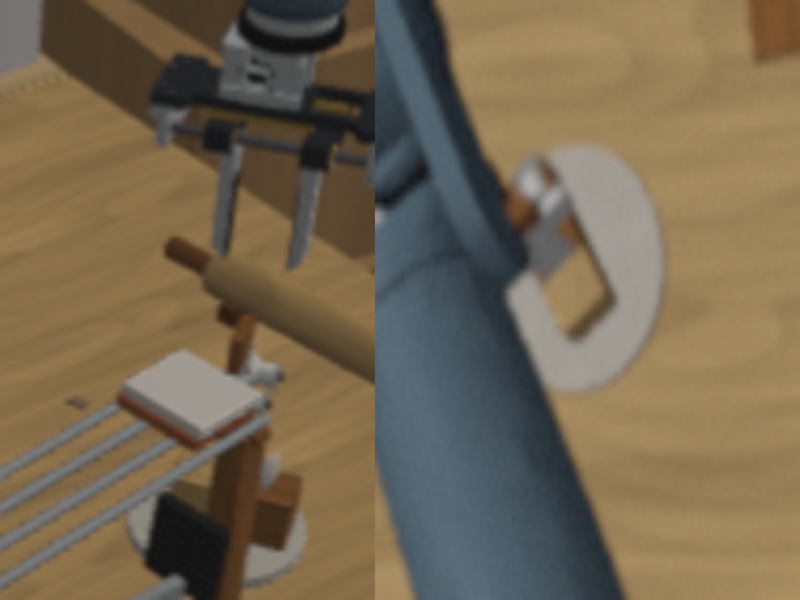

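The left crop shows the jaws open above the carrier, which stands upright on the bat behind the post. In the right crop its pale lug faces the robot, around (575,300). I'll work out the tilted foot grasp next.

```bash
cat >> h.py <<'E'
def lean(yaw,a=.733): # carrier yaw; tool y along carrier y, tool z leaning
    cx=np.array([np.cos(yaw),np.sin(yaw),0]);y=np.array([-np.sin(yaw),np.cos(yaw),0])
    z=np.sin(a)*cx-np.cos(a)*np.array([0,0,1.]);return np.c_[np.cross(y,z),y,z]
E
python3 - <<'E'
from h import *
t=snap('top')
for u,v in[((575-375)/4.25+120-.4,256.7-.4),((612-375)/4.25+120-.4,249.7)]: print('lug corner meas',plane(t,u,v,.062))
o=np.array([.4705,.4191]);c,s=np.cos(.599),np.sin(.599);R2=np.array([[c,-s],[s,c]])
for y in(-.022,.022): print('pred',o+R2@[-.058,y])
M=lean(.599);g=np.r_[o+R2@[-.037,0],.042]
print(g,row(g-.08*M[:,2]+[0,0,.16],M),row(g-.08*M[:,2],M))
E
```

```text
lug corner meas [0.40523164 0.39358151 0.062     ]
lug corner meas [0.42746381 0.36294147 0.062     ]
pred [0.43500178 0.36822883]
pred [0.41019384 0.40456842]
[0.43994171 0.39823878 0.042     ] [0.014, -19.043, 7.08, -0.574, -0.574, -1.493] [0.013, -19.025, 23.08, -0.574, -0.574, -1.493]
```

Taking those corners as the lug's bottom edge (z 0.012), they agree with the prediction to about 4 mm. I'll move to the leaned pre-grasp, first high, then down.

```bash
python3 -m pendant '[[[0,-4,0,0,0,-0.05,-1],[0,-8,0,-0.05,-0.05,-0.15,-1],[0,-12,0.5,-0.11,-0.11,-0.3,-1],[0,-15,1.5,-0.18,-0.18,-0.46,-1],[0,-17,2.5,-0.24,-0.24,-0.62,-1],[0,-19,3.5,-0.3,-0.3,-0.78,-1],[0,-19,4.5,-0.36,-0.36,-0.93,-1],[0,-19,5.5,-0.42,-0.42,-1.08,-1],[0,-19,6.5,-0.48,-0.48,-1.24,-1],[0,-19,7,-0.54,-0.54,-1.4,-1],[0,-19,7,-0.574,-0.574,-1.493,-1],[0,-19,7,-0.574,-0.574,-1.493,-1]]]' 35
python3 - <<'E'
from h import *
q=telemetry.sense();print(q['position'],q['joint_positions'],q['width'],q['force'])
M=lean(.599);g=np.array([.44,.398,.042])
print(row(g-.08*M[:,2]+[0,0,.16],M),row(g-.08*M[:,2],M),row(g,M))
E
```

```text
time_s: 13.1
position: [0.2966, 0.3001, 0.3949]
ee_rot: [-0.275, 0.893, 0.106, 0.341]
force: [0.1, 0.4, 0.1]
width: 0.0942
grip_force: 0.0
[0.29660728 0.30008818 0.39488403] [ 0.50913411 -0.46215978  2.26303349  0.10431832  0.61469709 -1.72171329] 0.09415596408896279 [0.14441824 0.41527601 0.1363536 ]
[0.002, 0.002, -0.048, 0.0, -0.002, -0.001] [10.679, -0.015, 11.869, 0.0, -0.002, -0.001] [10.66, -0.017, 19.869, 0.0, -0.002, -0.001]
```

```bash
python3 -m pendant '[[[2,0,2,0,0,0,-1],[4,0,4.5,0,0,0,-1],[6,0,6.7,0,0,0,-1],[8,0,9,0,0,0,-1],[10.65,0,11.85,0,0,0,-1],[10.65,0,13,0,0,0,-1],[10.65,0,13,0,0,0,-1]]]'
python3 - <<'E'
from h import *
q=telemetry.sense();print(q['position'],q['joint_positions'],q['width'],q['force'])
M=lean(.599);g=np.array([.44,.398,.042])
print(row(g,M))
E
```

```text
time_s: 13.98
position: [0.3057, 0.304, 0.2348]
ee_rot: [-0.276, 0.893, 0.107, 0.34]
force: [-0.8, -0.5, -0.3]
width: 0.094
grip_force: 0.0
[0.30571045 0.30402626 0.23482128] [ 0.50581229 -0.12828154  2.34384244  0.31726893  0.20907469 -1.95076086] 0.09403875531324069 [-0.75878211 -0.45423937 -0.33539132]
[0.696, 0.169, 7.299, 0.003, -0.004, -0.0]
```

```bash
cat > ik.py <<'E'
import numpy as np
from scipy.optimize import least_squares
D=[(.245,1.558,1.339,.650,.404),(-.104,1.643,1.604,.5387,.5624),(-.462,2.263,.6147,.4219,.3949),(-.128,2.344,.209,.4311,.2348)]
def fk(j,p):
    L1,L2,h,d,e=p;a,b,c=j;s=a+b
    return np.array([L1*np.sin(a)+L2*np.sin(s)+d*np.sin(s+c)+e*np.cos(s),h+L1*np.cos(a)+L2*np.cos(s)+d*np.cos(s+c)-e*np.sin(s)])
f=least_squares(lambda p:np.concatenate([fk(x[:3],p)-x[3:] for x in D]),[.45,.45,.3,.1,0])
P=f.x
def ik(r,z,a,g=(0,2.2,.3)):
    o=least_squares(lambda j:np.r_[fk(j,P)-[r,z],sum(j)-np.pi+a],g);return o.x,np.abs(o.fun).max()
if __name__=='__main__':
    print(P,np.abs(f.fun).max())
    for a in(.6,.65,.7,.733,.77):
        for back in(.05,0):
            r=np.hypot(.44,.398)-(.18+back)*np.sin(a);z=.042+(.18+back)*np.cos(a);print(a,back,ik(r,z,a))
E
python3 ik.py
```

```text
[0.42721371 0.57960842 0.29048849 0.09857906 0.0721925 ] 0.001745631699309691
0.6 0.05 (array([-0.03226613,  2.24364822,  0.33021056]), np.float64(1.8761569853253945e-08))
0.6 0 (array([0.1279373 , 2.17800803, 0.23564732]), np.float64(1.8033075033230261e-12))
0.65 0.05 (array([-0.04172655,  2.27580334,  0.25751586]), np.float64(1.9835685927116486e-08))
0.65 0 (array([0.12458798, 2.20347565, 0.16352902]), np.float64(2.691343259364487e-10))
0.7 0.05 (array([-0.04728137,  2.30631689,  0.18255713]), np.float64(2.718880676155777e-12))
0.7 0 (array([0.12446455, 2.22738172, 0.08974639]), np.float64(2.5295415206905147e-09))
0.733 0.05 (array([-0.04858747,  2.32544678,  0.13173334]), np.float64(4.3905101776431366e-11))
0.733 0 (array([0.12626319, 2.24222705, 0.04010241]), np.float64(8.108292259834116e-09))
0.77 0.05 (array([-0.0476233 ,  2.34583894,  0.07337701]), np.float64(4.5579429119868564e-10))
0.77 0 (array([ 0.13014977,  2.25792166, -0.01647877]), np.float64(2.5510590806465672e-08))
```

```bash
cat >> ik.py <<'E'
def j5(o,yaw,a,back=0,lift=0):
    """o: carrier origin xyz; returns j2,j3,angle forearm/tool, j4-ish"""
    L1,L2,h,d,e=P
    cx=np.array([np.cos(yaw),np.sin(yaw),0]);z=np.sin(a)*cx-np.cos(a)*np.array([0,0,1.])
    g=np.array(o)+cx*-.037+[0,0,.03+lift];w=g-z*(.18+back+d)
    r=np.hypot(*w[:2]);
    q=least_squares(lambda j:[L1*np.sin(j[0])+L2*np.sin(sum(j))+e*np.cos(sum(j))-r,h+L1*np.cos(j[0])+L2*np.cos(sum(j))-e*np.sin(sum(j))-w[2]],[0,2.2])
    s=sum(q.x);u=np.r_[w[:2]/r,0];f=np.sin(s)*u+np.cos(s)*np.array([0,0,1.])
    return np.round(np.r_[q.x,np.arccos(f@z),np.linalg.norm(q.fun)],3)
E
python3 - <<'E'
from ik import *
for y0 in(-.09,-.04): 
    o=.657*np.array([.9894,.1455])+(-.0714+y0)*np.array([-.1455,.9894]);zr=.205-y0*.096-.135
    for a in(.65,.7,.733,.785): print('load',y0,a,j5([*o,zr],.146,a),j5([*o,zr],.146,a,0,.05))
for o in[(.4705,.419),(.455,.405),(.49,.44)]:
  for yaw in(-.1,0,.146,.25,.4): print(o,yaw,[j5([*o,.012],yaw,a,b)[[1,2]].tolist() for a in(.7,.75) for b in(0,.08)])
E
```

```text
load -0.09 0.65 [0.095 2.072 0.406 0.   ] [0.006 2.056 0.499 0.   ]
load -0.09 0.7 [0.09  2.098 0.36  0.   ] [-0.003  2.084  0.448  0.   ]
load -0.09 0.733 [0.088 2.114 0.334 0.   ] [-0.008  2.102  0.417  0.   ]
load -0.09 0.785 [0.087 2.139 0.302 0.   ] [-0.013  2.128  0.373  0.   ]
load -0.04 0.65 [0.073 2.108 0.356 0.   ] [-0.02   2.092  0.456  0.   ]
load -0.04 0.7 [0.067 2.134 0.3   0.   ] [-0.03   2.121  0.398  0.   ]
load -0.04 0.733 [0.065 2.15  0.267 0.   ] [-0.035  2.138  0.361  0.   ]
load -0.04 0.785 [0.064 2.175 0.225 0.   ] [-0.04   2.166  0.306  0.   ]
(0.4705, 0.419) -0.1 [[2.002, 0.781], [2.049, 0.908], [2.011, 0.798], [2.06, 0.922]]
(0.4705, 0.419) 0 [[2.048, 0.7], [2.108, 0.827], [2.059, 0.715], [2.123, 0.838]]
(0.4705, 0.419) 0.146 [[2.108, 0.576], [2.187, 0.702], [2.123, 0.587], [2.206, 0.707]]
(0.4705, 0.419) 0.25 [[2.145, 0.483], [2.236, 0.607], [2.162, 0.491], [2.259, 0.606]]
(0.4705, 0.419) 0.4 [[2.188, 0.344], [2.294, 0.466], [2.207, 0.344], [2.322, 0.449]]
(0.455, 0.405) -0.1 [[2.05, 0.782], [2.095, 0.916], [2.058, 0.801], [2.105, 0.931]]
(0.455, 0.405) 0 [[2.096, 0.702], [2.153, 0.837], [2.106, 0.719], [2.168, 0.849]]
(0.455, 0.405) 0.146 [[2.156, 0.579], [2.233, 0.713], [2.17, 0.592], [2.252, 0.719]]
(0.455, 0.405) 0.25 [[2.193, 0.486], [2.282, 0.619], [2.209, 0.496], [2.305, 0.619]]
(0.455, 0.405) 0.4 [[2.236, 0.346], [2.342, 0.478], [2.255, 0.349], [2.37, 0.462]]
(0.49, 0.44) -0.1 [[1.935, 0.783], [1.984, 0.903], [1.944, 0.799], [1.996, 0.916]]
(0.49, 0.44) 0 [[1.981, 0.701], [2.043, 0.821], [1.992, 0.715], [2.058, 0.83]]
(0.49, 0.44) 0.146 [[2.041, 0.577], [2.121, 0.694], [2.056, 0.586], [2.142, 0.697]]
(0.49, 0.44) 0.25 [[2.078, 0.485], [2.17, 0.599], [2.095, 0.49], [2.194, 0.595]]
(0.49, 0.44) 0.4 [[2.121, 0.347], [2.228, 0.458], [2.14, 0.344], [2.256, 0.439]]
```

At yaw 0.6 the leaned grasp would push joint 5 past its limit. At yaw 0.15, matching the rail, it fits well. So I'll take the tab again, turn the carrier on the bat, and then take the foot.

```bash
python3 -m pendant '[[[-2,0,-3,0,0,0,-1],[-5,0,-6,0,0,0,-1],[-8,0,-9,0,0,0,-1],[-11,0,-13,0,0,0,-1],[-13,0,-14,0,0,0,-1],[-13,0,-14,0,0,0,-1]]]'
python3 - <<'E'
from h import *
q=telemetry.sense();print(q['position'],q['joint_positions'])
print(row([.454,.4078,.29],down(.599)))
E
```

```text
time_s: 14.72
position: [0.3085, 0.3056, 0.429]
ee_rot: [-0.276, 0.891, 0.107, 0.343]
force: [-0.7, 0.3, -0.5]
width: 0.0939
grip_force: 0.0
[0.30846974 0.30561773 0.4290186 ] [ 0.50599611 -0.45786453  2.19800657  0.10394803  0.67062271 -1.72174454]
[-15.932, 0.209, 8.896, 0.577, 0.574, 1.494]
```

```bash
python3 -m pendant '[[[-3,0,0,0.06,0.06,0.15,-1],[-5,0,0.8,0.12,0.12,0.31,-1],[-6.5,0,1.6,0.18,0.18,0.47,-1],[-8,0,2.6,0.24,0.24,0.62,-1],[-9.5,0.1,3.8,0.3,0.3,0.78,-1],[-11,0.1,5,0.36,0.36,0.93,-1],[-12.5,0.1,6.2,0.42,0.42,1.09,-0.6],[-14,0.2,7.4,0.48,0.48,1.25,-0.3],[-15,0.2,8.2,0.54,0.54,1.4,0],[-15.95,0.2,8.9,0.577,0.574,1.494,0],[-15.95,0.2,8.9,0.577,0.574,1.494,0],[-15.95,0.2,8.9,0.577,0.574,1.494,0]]]'
python3 - <<'E'
from h import *
q=telemetry.sense();print(q['position'],q['joint_positions'],q['width'])
print(row([.454,.4078,.1985],down(.599)))
E
```

```text
time_s: 16.23
position: [0.4537, 0.4076, 0.4639]
ee_rot: [0.466, 0.885, -0.004, -0.002]
force: [-0.1, 0.0, 0.6]
width: 0.0472
grip_force: 0.0
[0.45365434 0.4076395  0.4638737 ] [ 5.46386357e-01  1.10770279e-01  1.60200681e+00 -3.72587275e-04
  1.43745984e+00 -5.45723797e-02] 0.04716290930666133
[-0.007, 0.111, 8.537, -0.009, -0.0, 0.002]
```

```bash
python3 -m pendant '[[[0,0.1,2,0,0,0,0],[0,0.1,4.5,0,0,0,0],[0,0.1,7,0,0,0,0],[0,0.1,8.5,0,0,0,0],[0,0.1,8.5,0,0,0,0.5],[0,0.1,8.5,0,0,0,1],[0,0.1,8.5,0,0,0,1],[0,0.1,8.5,0,0,0,1],[0,0.1,8.5,0,0,0,1],[0,0.1,8.5,0,0,0,1],[0,0.1,8.5,0,0,0,1]]]' 35
python3 -m pendant '[[[0,0,-0.8,0,0,0,1],[0,0,-2,0,0,0,1],[0,0,-2,0,0,0.1,1],[0,0,-2,0,0,0.25,1],[0,0,-2,0,0,0.38,1],[0,0,-2,0,0,0.453,1],[0,0,-2,0,0,0.453,1],[0,0,-1,0,0,0.453,1],[0,0,-0.3,0,0,0.453,1],[0,0,-0.1,0,0,0.453,1],[0,0,-0.1,0,0,0.453,1]]]' 35
python3 -c "
from h import *
q=telemetry.sense();print(q['position'],q['joint_positions'],q['width'],q['force'],q['ee_rot'])"
```

```text
time_s: 17.6
position: [0.4546, 0.4083, 0.3805]
ee_rot: [0.467, 0.884, -0.002, -0.002]
force: [0.4, 0.2, 4.2]
width: 0.0117
grip_force: 35.0
time_s: 18.98
position: [0.4542, 0.4082, 0.381]
ee_rot: [0.653, 0.757, -0.004, -0.002]
force: [-2.2, -1.6, 2.2]
width: 0.0118
grip_force: 35.0
[0.45421336 0.4081524  0.38098898] [5.46525756e-01 1.77815791e-01 1.68065264e+00 4.40576403e-04
 1.29205495e+00 3.99199078e-01] 0.01175738775615318 [-2.23866868 -1.57794983  2.24947098] [ 0.6531885   0.75718215 -0.004184   -0.00157424]
```

```bash
python3 -m pendant '[[[0,0,0,0,0,0,1],[0,0,0,0,0,0,0.8],[0,0,0,0,0,0,0.5],[0,0,0,0,0,0,0],[0,0,0,0,0,0,0],[0,0,0,0,0,0,0],[0,0,0,0,0,0,0],[0,0,-2,0,0,0,0],[0,0,-5,0,0,0,0],[0,0,-9,0,0,0,0],[0,0,-9,0,0,0,0]]]' 35
python3 - <<'E'
from h import *
t=snap('top','t6.png');s=snap('scene','s6.png')
q=telemetry.sense();print(q['position'],q['width'],q['force'],q['grip_force'])
o=np.array([.4542,.4082])+.02*np.array([np.cos(.146),np.sin(.146)]);print(o)
M=lean(.146,.733);c,sn=np.cos(.146),np.sin(.146);g=np.r_[o-.037*np.array([c,sn]),.042];print(g)
print(row(g-.08*M[:,2]+[0,0,.16],M))
E
```

```text
time_s: 20.35
position: [0.4553, 0.4088, 0.4764]
ee_rot: [0.653, 0.757, 0.001, 0.0]
force: [-0.1, 0.3, 0.5]
width: 0.0463
grip_force: 0.0
[0.4548622  0.40843612 0.4712963 ] 0.046934949470014385 [-0.18471807  0.906349   -0.31303817] 0.0
[0.47398722 0.41110964]
[0.43738086 0.40572681 0.042     ]
[0.021, -19.118, 7.727, -0.58, -0.577, -1.491]
```

```bash
python3 -m pendant '[[[0,-4,0,0,0,-0.05,-1],[0,-8,0,-0.05,-0.05,-0.15,-1],[0,-12,0.5,-0.11,-0.11,-0.3,-1],[0,-15,1.5,-0.18,-0.18,-0.46,-1],[0,-17,2.5,-0.24,-0.24,-0.62,-1],[0,-19,3.5,-0.3,-0.3,-0.78,-1],[0,-19.1,4.5,-0.36,-0.36,-0.93,-1],[0,-19.1,5.5,-0.42,-0.42,-1.08,-1],[0,-19.1,6.5,-0.48,-0.48,-1.24,-1],[0,-19.1,7.7,-0.54,-0.54,-1.4,-1],[0,-19.1,7.7,-0.58,-0.577,-1.491,-1],[0,-19.1,7.7,-0.58,-0.577,-1.491,-1]]]' 50
python3 - <<'E'
from h import *
s=snap('scene','s7.png');t=snap('top','t7.png')
q=telemetry.sense();print(q['position'],q['joint_positions'],q['width'],q['force'])
M=lean(.146);g=np.array([.4374,.4057,.042])
print(row(g-.08*M[:,2],M),row(g,M))
c,sn=np.cos(.146),np.sin(.146);o=np.array([.474,.4111]);
P=[proj(t,np.r_[o+np.array([[c,-sn],[sn,c]])@[-.058,y],.012]) for y in(-.022,.022)];print(P)
b=cv2.imread('pics/t7.png')[200:300,120:220];a=cv2.imread('pics/s7.png')[60:220,320:420]
cv2.imwrite('pics/v7.png',np.hstack([cv2.resize(a,(375,600),interpolation=cv2.INTER_CUBIC),cv2.resize(b,(425,600))]))
E
```

```text
time_s: 21.95
position: [0.2651, 0.3798, 0.3933]
ee_rot: [-0.068, 0.932, 0.025, 0.356]
force: [0.4, -0.8, 0.3]
width: 0.094
grip_force: 0.0
[0.26536268 0.38006397 0.39427403] [ 0.78728263 -0.27510615  2.13010294 -0.61611224  0.76513194 -0.59047673] 0.09424048969243062 [ 0.47859925  0.17703897 -0.96074418]
[10.615, 0.046, 11.845, -0.001, -0.003, -0.0] [10.595, 0.057, 19.845, -0.001, -0.003, -0.0]
[array([173.80587705, 253.8433058 ]), array([161.8996005 , 255.94686004])]
```

View pics/v7.png

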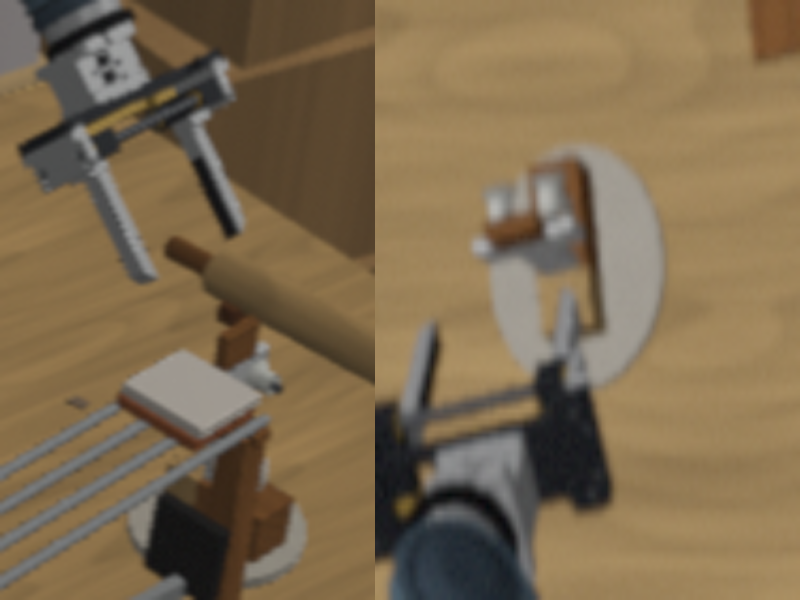

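The right crop shows the carrier squared up, with its lug's outer bottom corner at (603,328) against a predicted (604,323). The jaws are lined up behind the lug, so I'll go in for the foot.

```bash
python3 -m pendant '[[[2,0,2,0,0,0,-1],[4,0,4.5,0,0,0,-1],[6,0,6.7,0,0,0,-1],[8,0,9,0,0,0,-1],[10.6,0,11.85,0,0,0,-1],[10.6,0,14,0,0,0,-1],[10.6,0,16,0,0,0,-1],[10.6,0.05,18,0,0,0,-1],[10.6,0.05,19.8,0,0,0,-1],[10.6,0.05,19.8,0,0,0,-1]]]' 20
python3 -c "
from h import *
q=telemetry.sense();print(q['position'],q['joint_positions'],q['width'],q['force']);print(row([.4374,.4057,.042],lean(.146)))"
```

```text
time_s: 23.3
position: [0.3305, 0.3874, 0.2031]
ee_rot: [-0.07, 0.94, 0.028, 0.334]
force: [0.3, -0.8, -0.5]
width: 0.094
grip_force: 0.0
[0.33054787 0.38743387 0.20309029] [ 0.69379829  0.16866252  2.1137133  -0.94630379  0.40941433 -0.22470418] 0.09402140112893034 [ 0.32149848 -0.75725332 -0.48234127]
[2.661, 0.242, 1.358, 0.007, -0.049, -0.001]
```

Joint 4 stopped at its limit (-0.95), so the carrier has to be yawed to the other side. I'll back out, and fit a proper arm model this time before choosing the yaw.

```bash
python3 -m pendant '[[[0,0,-2,0,0,0,-1],[-0.5,0,-5,0,0,0,-1],[-3,0,-8,0,0,0,-1],[-6,0,-11,0,0,0,-1],[-9,0,-15,0,0,0,-1],[-10.6,0,-19.8,0,0,0,-1],[-10.6,0,-19.8,0,0,0,-1],[-10.6,0,-19.8,0,0,0,-1]]]'
cat > fk6.py <<'E'
import numpy as np
from scipy.optimize import least_squares
from scipy.spatial.transform import Rotation as Ro
D=[([-1.28809,.24571,1.55889,0,1.3387,-.17407],[.28665,-.58315,.40368],None),
([.54393,-.10436,1.64278,-.0004,1.6039,-.05535],[.39257,.36897,.56243],None),
([.50913,-.46216,2.26303,.10432,.6147,-1.72171],[.29661,.30009,.39488],[-.275,.893,.106,.341]),
([.50581,-.12828,2.34384,.31727,.20907,-1.95076],[.30571,.30403,.23482],[-.276,.893,.107,.34]),
([.54639,.11077,1.60201,-.0004,1.43746,-.05457],[.45365,.40764,.46387],[.466,.885,-.004,-.002]),
([.78728,-.27511,2.1301,-.61611,.76513,-.59048],[.26536,.38006,.39427],[-.068,.932,.025,.356]),
([.6938,.16866,2.11371,-.9463,.40941,-.2247],[.33055,.38743,.20309],[-.07,.94,.028,.334])]
def fk(j,p):
    L1,L2,h,d,e,l=p
    Rz=lambda a:Ro.from_euler('z',a).as_matrix();Ry=lambda a:Ro.from_euler('y',a).as_matrix()
    A=Rz(j[0]);x=np.array([0,0,h])+A@[0,l,0]
    B=A@Ry(j[1]);x=x+B@[0,0,L1]
    C=B@Ry(j[2]);x=x+C@[e,0,L2]
    E=C@Rz(j[3])@Ry(j[4]);x=x+E@[0,0,d]
    return x,E@Rz(j[5]+np.pi/2*0)
f=least_squares(lambda p:np.concatenate([fk(a,p)[0]-b for a,b,_ in D]),[.43,.58,.29,.1,.07,.11])
P=f.x
# constant tool rotation about z
M0=fk(D[4][0],P)[1].T@Ro.from_quat(D[4][2]).as_matrix()
LO=np.array([-3.13,-1.02,.13,-.95,.21,-2.74]);HI=np.array([3.13,2.26,2.54,4.09,2.88,2.74])
def ik(x,M,g):
    def r(j):
        a,B=fk(j,P);return np.r_[(a-x)*5,Ro.from_matrix((B@M0).T@M).as_rotvec()]
    o=least_squares(r,np.clip(g,LO+.02,HI-.02),bounds=(LO,HI));return np.round(o.x,2),np.round(np.abs(o.fun).max(),4)
if __name__=='__main__':
    print(P,np.abs(f.fun).max());print(np.round(M0,2))
    for a,b,q in D[2:]: print(Ro.from_matrix((fk(a,P)[1]@M0).T@Ro.from_quat(q).as_matrix()).magnitude())
    from h import lean
    ex,ey=np.array([.9894,.1455]),np.array([-.1455,.9894])
    def grasp(o,yaw,a,back=0,up=0):
        M=lean(yaw,a);g=np.array([*o[:2],o[2]+.03+up])-.037*np.array([np.cos(yaw),np.sin(yaw),0]);return g-(.18+back)*M[:,2],M
    for a in(.65,.733):
        for y0,up in((-.09,0),(-.09,.06)):
            print('load',a,up,ik(*grasp([*(.657*ex+(-.0714+y0)*ey),.0786],.146,a,0,up),[-.3,0,2.1,.8,.5,-1.5]))
        for yaw in(.8,.9,1.0,1.1,1.2):
            for b,up in((0,0),(.06,0),(0,.25)): print(yaw,a,b,up,ik(*grasp([.47,.42,.012],yaw,a,b,up),[.5,.1,2.1,1.2,.4,-2.2]))
E
python3 fk6.py; python3 -c "
from h import *
q=telemetry.sense();print(q['position'],q['joint_positions']);print(row([.4542,.4082,.29],down(.146)))"
```

```text
time_s: 24.3
position: [0.287, 0.3795, 0.4232]
ee_rot: [-0.071, 0.94, 0.028, 0.334]
force: [0.6, 0.5, -0.4]
width: 0.0937
grip_force: 0.0
[0.41979996 0.56880094 0.27350094 0.08083438 0.0662039  0.11259979] 5.06831814067743e-06
[[ 0. -1.  0.]
 [ 1.  0. -0.]
 [ 0.  0.  1.]]
0.001442878992946994
0.0019528371129606192
2.038863865435002e-18
0.0012725718138967656
0.0010205611916548642
load 0.65 0 (array([-0.42,  0.1 ,  2.06,  0.72,  0.52, -2.69]), np.float64(0.0))
load 0.65 0.06 (array([-0.42, -0.  ,  2.04,  0.6 ,  0.62, -2.55]), np.float64(0.0))
0.8 0.65 0 0 (array([ 0.44,  0.13,  2.2 ,  0.86,  0.29, -2.7 ]), np.float64(0.0))
0.8 0.65 0.06 0 (array([ 0.4 , -0.07,  2.29,  0.66,  0.39, -2.52]), np.float64(0.0))
0.8 0.65 0 0.25 (array([ 0.44, -0.3 ,  2.06,  0.31,  0.78, -2.09]), np.float64(0.0))
0.9 0.65 0 0 (array([ 0.4 ,  0.13,  2.19,  0.8 ,  0.37, -2.74]), np.float64(0.0369))
0.9 0.65 0.06 0 (array([ 0.35, -0.06,  2.28,  0.77,  0.47, -2.74]), np.float64(0.0))
0.9 0.65 0 0.25 (array([ 0.39, -0.29,  2.06,  0.41,  0.83, -2.27]), np.float64(0.0))
1.0 0.65 0 0 (array([ 0.38,  0.14,  2.16,  0.7
[... 1656 characters left out ...]
.53]), np.float64(0.0))
1.1 0.733 0 0 (array([ 0.36,  0.15,  2.16,  0.67,  0.47, -2.74]), np.float64(0.2009))
1.1 0.733 0.06 0 (array([ 0.29, -0.04,  2.25,  0.65,  0.58, -2.74]), np.float64(0.175))
1.1 0.733 0 0.25 (array([ 0.3 , -0.28,  2.07,  0.66,  0.9 , -2.68]), np.float64(0.0))
1.2 0.733 0 0 (array([ 0.34,  0.17,  2.13,  0.61,  0.53, -2.74]), np.float64(0.246))
1.2 0.733 0.06 0 (array([ 0.27, -0.01,  2.21,  0.59,  0.64, -2.74]), np.float64(0.2247))
1.2 0.733 0 0.25 (array([ 0.27, -0.24,  2.04,  0.67,  0.98, -2.74]), np.float64(0.0315))
[0.28698834 0.37946133 0.42315101] [ 0.74498689 -0.27473182  2.07105498 -0.50062525  0.81468506 -0.72739219]
[-16.112, 0.334, 7.078, 0.541, 0.529, 1.508]
```

```bash
cat >> h.py <<'E'
def leanf(yaw,a=.733): return lean(yaw,a)@np.diag([-1,-1,1.])
E
cat > scan.py <<'E'
from fk6 import *
from h import leanf
ex,ey=np.array([.9894,.1455]),np.array([-.1455,.9894])
def grasp(o,yaw,a,back=0,up=0):
    M=leanf(yaw,a);g=np.array([*o[:2],o[2]+.03+up])-.037*np.array([np.cos(yaw),np.sin(yaw),0]);return g-(.18+back)*M[:,2],M
E
python3 - <<'E'
from scan import *
for a in(.733,):
    for y0,up in((-.09,0),(-.09,.06),(-.06,0)):
        print('load',a,up,ik(*grasp([*(.657*ex+(-.0714+y0)*ey),.0786],.146,a,0,up),[-.4,0,2.1,.8,.5,.4]))
for a in(.7,.733):
    for yaw in(.9,1.0,1.1,1.2,1.3):
        for b,up in((0,0),(.08,0),(.08,.16)): print(yaw,a,b,up,ik(*grasp([.47,.42,.012],yaw,a,b,up),[.5,.1,2.1,1.2,.4,.5]))
E
```

```text
load 0.733 0 (array([-0.44,  0.1 ,  2.11,  0.94,  0.48,  0.23]), np.float64(0.0))
load 0.733 0.06 (array([-0.44, -0.02,  2.09,  0.77,  0.56,  0.43]), np.float64(0.0))
load 0.733 0 (array([-0.39,  0.07,  2.13,  0.92,  0.44,  0.29]), np.float64(0.0))
0.9 0.7 0 0 (array([0.38, 0.14, 2.21, 1.14, 0.36, 0.05]), np.float64(0.0))
0.9 0.7 0.08 0 (array([ 0.31, -0.14,  2.34,  0.86,  0.49,  0.3 ]), np.float64(0.0))
0.9 0.7 0.08 0.16 (array([ 0.31, -0.43,  2.23,  0.52,  0.8 ,  0.72]), np.float64(0.0))
1.0 0.7 0 0 (array([ 0.34,  0.15,  2.2 ,  1.13,  0.45, -0.05]), np.float64(0.0))
1.0 0.7 0.08 0 (array([ 0.26, -0.12,  2.32,  0.91,  0.58,  0.14]), np.float64(0.0))
1.0 0.7 0.08 0.16 (array([ 0.26, -0.4 ,  2.21,  0.6 ,  0.88,  0.55]), np.float64(0.0))
1.1 0.7 0 0 (array([ 0.31,  0.17,  2.18,  1.11,  0.54, -0.13]), np.float64(0.0))
1.1 0.7 0.08 0 (array([ 0.21, -0.08,  2.28,  0.92,  0.68,  0.01]), np.float64(0.0))
1.1 0.7 0.08 0.16 (array([ 0.21, -0.36,  2.18,  0.66,  0.95,  0.39]), np.float64(0.0))
1.2 0.7 0 0 (array([ 0.28,  0.19,  2.15,  1.08,  0.62, -0.2 ]), np.float64(0.0))
1.2 0.7 0.08 0 (arra
[... 992 characters left out ...]
t64(0.0))
1.1 0.733 0.08 0 (array([ 0.19, -0.08,  2.3 ,  0.99,  0.68, -0.06]), np.float64(0.0))
1.1 0.733 0.08 0.16 (array([ 0.19, -0.38,  2.2 ,  0.71,  0.94,  0.35]), np.float64(0.0))
1.2 0.733 0 0 (array([ 0.26,  0.2 ,  2.16,  1.15,  0.63, -0.28]), np.float64(0.0))
1.2 0.733 0.08 0 (array([ 0.16, -0.04,  2.26,  0.98,  0.77, -0.16]), np.float64(0.0))
1.2 0.733 0.08 0.16 (array([ 0.16, -0.32,  2.17,  0.75,  1.02,  0.21]), np.float64(0.0))
1.3 0.733 0 0 (array([ 0.24,  0.23,  2.12,  1.1 ,  0.72, -0.33]), np.float64(0.0))
1.3 0.733 0.08 0 (array([ 0.13,  0.01,  2.21,  0.96,  0.85, -0.24]), np.float64(0.0))
1.3 0.733 0.08 0.16 (array([ 0.13, -0.27,  2.12,  0.77,  1.1 ,  0.1 ]), np.float64(0.0))
```

The arm model fits to microns. Bat yaw 1.1 with the flipped grip reaches both the lug and the rail within range. I'll go back to the tab and turn the carrier.

```bash
python3 -m pendant '[[[-3,0,0,0.06,0.06,0.15,-1],[-5,0,0.6,0.11,0.11,0.31,-1],[-6.5,0.1,1.2,0.17,0.17,0.47,-1],[-8,0.1,1.8,0.22,0.22,0.62,-1],[-9.5,0.1,2.8,0.28,0.28,0.78,-1],[-11,0.2,3.8,0.33,0.33,0.93,-1],[-12.5,0.2,4.8,0.39,0.38,1.09,-0.6],[-14,0.3,5.8,0.45,0.44,1.25,-0.3],[-15,0.3,6.5,0.5,0.49,1.4,0],[-16.1,0.3,7.1,0.541,0.529,1.508,0],[-16.1,0.3,7.1,0.541,0.529,1.508,0],[-16.1,0.3,7.1,0.541,0.529,1.508,0]]]' 35
python3 -c "
from h import *
q=telemetry.sense();print(q['position'],q['joint_positions'],q['width'])
print(row([.4542,.4082,.1985],down(.146)))"
```

```text
time_s: 25.8
position: [0.4545, 0.408, 0.4692]
ee_rot: [0.653, 0.757, -0.001, 0.0]
force: [0.7, 0.6, -0.4]
width: 0.0469
grip_force: 0.0
[0.45454888 0.40800153 0.4691566 ] [ 5.46200126e-01  1.08370615e-01  1.59507056e+00 -9.17596201e-04
  1.43945086e+00  3.99263772e-01] 0.04691804448533151
[0.037, -0.024, 9.066, -0.001, 0.001, 0.001]
```

```bash
python3 -m pendant '[[[0,0,3,0,0,0,0],[0,0,6,0,0,0,0],[0,0,9,0,0,0,0.3],[0,0,9,0,0,0,1],[0,0,9,0,0,0,1],[0,0,9,0,0,0,1],[0,0,9,0,0,0,1],[0,0,9,0,0,0,1],[0,0,9,0,0,0,1],[0,0,9,0,0,0,1]]]' 35
python3 -m pendant '[[[0,0,-0.8,0,0,0,1],[0,0,-2,0,0,-0.05,1],[0,0,-2,0,0,-0.2,1],[0,0,-2,0,0,-0.36,1],[0,0,-2,0,0,-0.52,1],[0,0,-2,0,0,-0.68,1],[0,0,-2,0,0,-0.84,1],[0,0,-2,0,0,-0.954,1],[0,0,-1,0,0,-0.954,1],[0,0,-0.3,0,0,-0.954,1],[0,0,-0.1,0,0,-0.954,1],[0,0,-0.05,0,0,-0.954,1]]]' 35
python3 -c "
from h import *
q=telemetry.sense();print(q['position'],q['joint_positions'],q['width'],q['force'],q['ee_rot'])"
```

```text
time_s: 27.05
position: [0.455, 0.4082, 0.3814]
ee_rot: [0.654, 0.757, 0.001, 0.0]
force: [-1.2, -1.6, 2.6]
width: 0.0118
grip_force: 35.0
time_s: 28.55
position: [0.455, 0.4081, 0.3815]
ee_rot: [0.234, 0.972, 0.0, 0.001]
force: [-0.2, -1.2, 0.3]
width: 0.0117
grip_force: 35.0
[0.4550405  0.40805615 0.38151264] [ 5.45797826e-01  1.76735913e-01  1.68088416e+00 -5.22998053e-04
  1.28262899e+00 -5.53252679e-01] 0.011659296765820445 [-0.21172275 -1.24552341  0.28682929] [2.33619659e-01 9.72327795e-01 2.95278892e-04 6.53454846e-04]
```

```bash
python3 -m pendant '[[[0,0,0,0,0,0,0.8],[0,0,0,0,0,0,0.5],[0,0,0,0,0,0,0],[0,0,0,0,0,0,0],[0,0,0,0,0,0,0],[0,0,0,0,0,0,0],[0,0,-2,0,0,0,0],[0,0,-5,0,0,0,0],[0,0,-9,0,0,0,0],[0,0,-9,0,0,0,0]]]' 35
python3 - <<'E'
from scan import *
from h import *
q=telemetry.sense();print(q['position'],q['width'],q['force'],q['grip_force'])
M=leanf(1.1);g=np.array([.4473,.3929,.042])
print(row(g-.08*M[:,2]+[0,0,.16],M))
T=g-.26*M[:,2]+[0,0,.16];M1=Ro.from_quat(q['ee_rot']).as_matrix();rv=Ro.from_matrix(M1.T@M).as_rotvec();j=q['joint_positions']
for k in np.linspace(.2,1,5): j,e=ik(q['position']*(1-k)+T*k,M1@Ro.from_rotvec(rv*k).as_matrix(),j);print(j,e)
for b,u in((.08,.08),(.08,0),(.04,0),(0,0)): j,e=ik(g-(.18+b)*M[:,2]+[0,0,u],M,j);print(j,e)
E
```

```text
time_s: 29.8
position: [0.4552, 0.4084, 0.4772]
ee_rot: [0.233, 0.972, 0.004, 0.004]
force: [-0.1, 0.8, -0.5]
width: 0.0467
grip_force: 0.0
[0.45517225 0.40835685 0.47719608] 0.04674209566671331 [-0.08095541  0.78838014 -0.46284873] 0.0
[0.044, -19.205, 8.022, -0.562, 0.571, 1.498]
[ 0.49  0.01  1.71  0.16  1.36 -0.34] 0.0
[ 0.43 -0.08  1.84  0.31  1.26 -0.15] 0.0
[ 0.36 -0.18  1.96  0.45  1.15  0.03] 0.0
[ 0.29 -0.28  2.09  0.58  1.04  0.2 ] 0.0
[ 0.21 -0.38  2.21  0.7   0.93  0.36] 0.0
[ 0.21 -0.26  2.28  0.81  0.79  0.19] 0.0
[ 0.21 -0.09  2.31  1.    0.67 -0.05] 0.0
[ 0.27  0.04  2.25  1.09  0.59 -0.13] 0.0
[ 0.31  0.17  2.19  1.2   0.53 -0.21] 0.0
```

```bash
python3 -m pendant '[[[0,-4,0,0,0,0.05,-1],[0,-8,0,-0.05,0.05,0.15,-1],[0,-12,0.5,-0.11,0.11,0.3,-1],[0,-15,1.5,-0.18,0.18,0.46,-1],[0,-17,2.5,-0.24,0.24,0.62,-1],[0,-19,3.5,-0.3,0.3,0.78,-1],[0,-19.2,4.5,-0.36,0.36,0.93,-1],[0,-19.2,5.5,-0.42,0.42,1.08,-1],[0,-19.2,6.5,-0.48,0.48,1.24,-1],[0,-19.2,8,-0.54,0.54,1.4,-1],[0,-19.2,8,-0.562,0.571,1.498,-1],[0,-19.2,8,-0.562,0.571,1.498,-1]]]' 50
python3 - <<'E'
from h import *
q=telemetry.sense();print(q['position'],q['joint_positions'],q['width'],q['force'])
M=leanf(1.1);g=np.array([.4473,.3929,.042])
print(row(g-.08*M[:,2],M),row(g,M))
t=snap('top','t8.png')
E
```

```text
time_s: 31.3
position: [0.3674, 0.2369, 0.3905]
ee_rot: [0.798, 0.488, 0.3, -0.187]
force: [0.3, -0.5, 0.1]
width: 0.0941
grip_force: 0.0
[0.36741664 0.23694368 0.39052235] [ 0.21189927 -0.38180811  2.21595598  0.69836868  0.93342897  0.36429902] 0.09410560289260074 [ 0.3396408  -0.47640958  0.1239367 ]
[-10.191, 0.131, 11.718, -0.005, 0.009, -0.003] [-10.118, 0.166, 19.718, -0.005, 0.009, -0.003]
```

```bash
python3 -m pendant '[[[-2,0,2,0,0,0,-1],[-4,0,4.5,0,0,0,-1],[-6,0,6.7,0,0,0,-1],[-8,0,9,0,0,0,-1],[-10.3,0.1,11.8,0,0,0,-1],[-10.3,0.1,13.5,0,0,0,-1],[-10.3,0.1,15.5,0,0,0,-1],[-10.3,0.1,17.5,0,0,0,-1],[-10.3,0.1,19.8,0,0,0,-1],[-10.3,0.1,19.8,0,0,0,-1],[-10.3,0.1,19.8,0,0,0,-1]]]' 50
python3 - <<'E'
from h import *
q=telemetry.sense();print(q['position'],q['joint_positions'],q['width'],q['force'])
print(row([.4473,.3929,.042],leanf(1.1)))
E
```

```text
time_s: 32.72
position: [0.3923, 0.2853, 0.1751]
ee_rot: [0.797, 0.488, 0.301, -0.187]
force: [-0.5, -0.8, -0.6]
width: 0.0939
grip_force: 0.0
[0.39233144 0.2852684  0.17505211] [ 0.312577    0.17084876  2.19278698  1.18198341  0.53596565 -0.19787602] 0.093919312323613 [-0.50533281 -0.82039752 -0.63245467]
[0.079, 0.016, -0.026, -0.004, 0.008, -0.003]
```

In place, with no contact. Closing on the lug.

```bash
python3 -m pendant '[[[0,0,0,0,0,0,-0.2],[0,0,0,0,0,0,0],[0,0,0,0,0,0,0.2],[0,0,0,0,0,0,0.5],[0,0,0,0,0,0,1],[0,0,0,0,0,0,1],[0,0,0,0,0,0,1],[0,0,0,0,0,0,1]]]' 50
python3 - <<'E'
from scan import *
from h import *
q=telemetry.sense();print(q['position'],q['width'],q['force'],q['grip_force'],q['ee_rot'])
E
```

```text
time_s: 33.72
position: [0.3925, 0.2853, 0.1747]
ee_rot: [0.798, 0.488, 0.301, -0.187]
force: [0.9, -0.4, -0.3]
width: 0.0441
grip_force: 49.6
[0.39245055 0.28532651 0.17471596] 0.04408160176252971 [ 0.94005126 -0.40337989 -0.32262888] 49.627834260463715 [ 0.79780738  0.48757838  0.30124686 -0.1871391 ]
```

Holding the lug at 44 mm, as it should be. I'll plan the carry in tool rows and check the joints along the way.

```bash
cat > plan.py <<'E'
from scan import *
from h import *
import json
try: G=json.load(open('G.json'))
except Exception:
    q=telemetry.sense();M=Ro.from_quat(q['ee_rot']).as_matrix();y=-M[:,1];yaw=np.arctan2(-y[0],y[1])
    Rc=Ro.from_euler('z',yaw).as_matrix();cx=Rc[:,0];cy=Rc[:,1]
    ox=cx@[.4641,.4259,0];oy=cy@q['position'];o=ox*cx+oy*cy;o[2]=.012
    print('yaw',yaw,'o',o)
    G={'p':(Rc.T@(q['position']-o)).tolist(),'M':(Rc.T@M).tolist()};json.dump(G,open('G.json','w'))
    print('TCP in carrier',G['p'])
X0,Y0=.657,-.0711
def carrier(rx,ry,lift,tilt=-.096):
    """carrier pose with axle at rail_load (rx, ry), lifted by lift above seated"""
    Rr=Ro.from_euler('z',.146).as_matrix();A=Rr@Ro.from_euler('x',-.096).as_matrix()
    L=Rr@[X0,Y0,0]+Rr@[0,-.0896,.2136]
    Rc=Rr@Ro.from_euler('x',tilt).as_matrix()
    return L+A@[rx,ry,.009+lift]-Rc@[0,0,.144],Rc
def tool(o,Rc): return o+Rc@np.array(G['p']),Rc@np.array(G['M'])
def rowp(p,M):
    q=telemetry.sense();A=Ro.from_quat(q['ee_rot']).as_matrix()
    return np.round(np.r_[A.T@(p-q['position'])*100,Ro.from_matrix(A.T@M).as_rotvec()],3).tolist()
def where():
    q=telemetry.sense();M=Ro.from_quat(q['ee_rot']).as_matrix()
    Rc=M@np.array(G['M']).T;o=q['position']-Rc@np.array(G['p']);ax=o+Rc@[0,0,.144]
    Rr=Ro.from_euler('z',.146).as_matrix();A=Rr@Ro.from_euler('x',-.096).as_matrix();L=Rr@[X0,Y0,0]+Rr@[0,-.0896,.2136]
    return 'axle in rail_load mm',np.round(A.T@(ax-L)*1000,1).tolist(),'rot',np.round(Ro.from_matrix(A.T@Rc).as_rotvec(),3).tolist(),'F',np.round(q['force'],1).tolist()
E
python3 - <<'E'
from plan import *
z=lambda a:Ro.from_euler('z',a).as_matrix()
W=[(np.array([.464,.426,.10]),z(1.1)),(np.array([.465,.31,.13]),z(.88)),(np.array([.47,.20,.13]),z(.66)),(np.array([.49,.10,.125]),z(.45)),(np.array([.52,.0,.12]),z(.28)),carrier(-.10,0,.025),carrier(-.10,0,.011),carrier(0,0,.011),carrier(0,0,0)]
j=telemetry.sense()['joint_positions']
for o,Rc in W:
    p,M=tool(o,Rc);j,e=ik(p,M,j);print(np.round(o,3),rowp(p,M),np.round(p,3),j,e)
t=snap('top');h=cv2.cvtColor(t['pixels'],cv2.COLOR_RGB2HSV);m=cv2.inRange(h[240:275,305:335],(95,150,40),(125,255,255));ys,xs=np.nonzero(m)
print('mug',plane(t,xs.mean()+305,ys.mean()+240,.07),len(xs))
E
```

```text
yaw 1.0989878870577177 o [0.46416125 0.42586875 0.012     ]
TCP in carrier [-0.15778005042190066, 4.163336342344337e-17, 0.1627159572590664]
[0.464 0.426 0.1  ] [5.839, -0.047, -6.584, 0.001, -0.0, -0.001] [0.392 0.285 0.263] [ 0.31 -0.03  2.19  0.91  0.64  0.13] 0.0
[0.465 0.31  0.13 ] [0.417, 1.856, -15.408, -0.145, 0.001, 0.164] [0.364 0.188 0.293] [ 0.1  -0.32  2.37  0.8   0.71  0.27] 0.0
[0.47 0.2  0.13] [-5.902, 4.023, -21.021, -0.291, 0.002, 0.329] [0.345 0.103 0.293] [-0.14 -0.51  2.49  0.76  0.77  0.32] 0.0
[0.49  0.1   0.125] [-10.928, 7.522, -24.829, -0.43, 0.003, 0.486] [0.348 0.031 0.288] [-0.36 -0.55  2.52  0.76  0.78  0.32] 0.0
[0.52 0.   0.12] [-15.546, 12.752, -28.286, -0.543, 0.004, 0.613] [ 0.368 -0.044  0.283] [-0.54 -0.44  2.47  0.8   0.75  0.25] 0.0
[ 0.576 -0.088  0.104] [-18.44, 19.524, -28.671, -0.698, -0.041, 0.654] [ 0.418 -0.096  0.266] [-0.57 -0.21  2.34  0.84  0.54  0.19] 0.0
[ 0.576 -0.09   0.09 ] [-19.445, 19.609, -27.7, -0.698, -0.041, 0.654] [ 0.418 -0.097  0.252] [-0.57 -0.17  2.34  0.89  0.52  0.13] 0.0
[ 0.675 -0.075  0.09 ] [-15.084, 27.76, -23.888, -0.698, -0.041, 0.654] [ 0.517 -0.083  0.252] [-0.42  0.07  2.11  0.84  0.42  0.28] 0.0
[ 0.675 -0.076  0.079] [-15.874, 27.827, -23.126, -0.698, -0.041, 0.654] [ 0.517 -0.084  0.241] [-0.43  0.09  2.11  0.88  0.4   0.23] 0.0
mug [ 0.38583129 -0.148569    0.07      ] 15
```

Run:
```python
from plan import *
z=lambda a:Ro.from_euler('z',a).as_matrix()
W=[(np.array([.464,.426,.10]),z(1.1)),(np.array([.475,.31,.10]),z(.88)),(np.array([.488,.20,.10]),z(.66)),(np.array([.51,.10,.10]),z(.45)),(np.array([.54,.0,.10]),z(.28)),carrier(-.10,0,.02)]
j=telemetry.sense()['joint_positions']
for o,Rc in W:
    p,M=tool(o,Rc);j,e=ik(p,M,j);print(np.round(o,3),rowp(p,M),j,e)
```

```text
[0.464 0.426 0.1  ] [5.839, -0.046, -6.584, 0.001, -0.0, -0.001] [ 0.31 -0.03  2.19  0.91  0.64  0.13] 0.0
[0.475 0.31  0.1  ] [-1.23, 2.762, -12.865, -0.145, 0.001, 0.164] [ 0.1  -0.22  2.36  0.89  0.65  0.16] 0.0
[0.488 0.2   0.1  ] [-7.274, 5.64, -18.24, -0.291, 0.002, 0.329] [-0.13 -0.37  2.46  0.85  0.68  0.2 ] 0.0
[0.51 0.1  0.1 ] [-11.9, 9.315, -22.362, -0.43, 0.003, 0.486] [-0.34 -0.4   2.48  0.84  0.69  0.22] 0.0
[0.54 0.   0.1 ] [-16.186, 14.542, -26.194, -0.543, 0.004, 0.613] [-0.51 -0.32  2.43  0.87  0.67  0.18] 0.0
[ 0.576 -0.089  0.099] [-18.799, 19.554, -28.326, -0.698, -0.041, 0.654] [-0.57 -0.2   2.34  0.86  0.53  0.17] 0.0
```

```bash
python3 -m pendant '[[[1,0,-1.1,0,0,0,1],[3,0,-3.3,0,0,0,1],[5,0,-5.5,0,0,0,1],[5,0.2,-7.2,-0.02,0,0.02,1],[3.5,0.9,-8.7,-0.05,0,0.055,1],[1.5,1.7,-10.4,-0.09,0,0.1,1],[-1.2,2.75,-12.85,-0.145,0,0.164,1],[-3.2,3.7,-14.6,-0.19,0,0.22,1],[-5.2,4.7,-16.4,-0.24,0,0.275,1],[-7.3,5.65,-18.25,-0.291,0,0.329,1],[-7.3,5.65,-18.25,-0.291,0,0.329,1]]]' 50
python3 - <<'E'
from plan import *
z=lambda a:Ro.from_euler('z',a).as_matrix()
print(where());print(telemetry.sense()['width'])
for o,Rc in [(np.array([.51,.10,.10]),z(.45)),(np.array([.54,.0,.10]),z(.28)),carrier(-.10,0,.02)]: print(rowp(*tool(o,Rc)))
E
```

```text
time_s: 35.15
position: [0.3624, 0.1022, 0.2617]
ee_rot: [0.886, 0.302, 0.333, -0.117]
force: [-0.2, -0.6, -2.9]
width: 0.0439
grip_force: 49.7
('axle in rail_load mm', [-146.2, 282.4, 56.0], 'rot', [0.094, -0.02, 0.513], 'F', [-0.2, -0.6, -2.9])
0.043926127397301576
[-2.835, 5.937, -2.683, -0.139, 0.005, 0.155]
[-5.038, 13.116, -4.68, -0.252, 0.006, 0.283]
[-5.805, 19.086, -5.19, -0.411, -0.018, 0.321]
```

```bash
python3 -m pendant '[[[-0.9,1.5,-0.9,-0.04,0,0.05,1],[-1.8,3.7,-1.8,-0.09,0,0.1,1],[-2.8,5.9,-2.7,-0.139,0,0.155,1],[-3.6,8.3,-3.4,-0.18,0,0.2,1],[-4.3,10.7,-4,-0.22,0,0.24,1],[-5,13.1,-4.7,-0.252,0,0.283,1],[-5.4,15.5,-5,-0.31,0,0.3,1],[-5.6,17.5,-5.1,-0.36,-0.01,0.31,1],[-5.8,19.1,-5.2,-0.411,-0.018,0.321,1],[-5.8,19.1,-5.2,-0.411,-0.018,0.321,1],[-5.8,19.1,-5.2,-0.411,-0.018,0.321,1]]]' 50
python3 - <<'E'
from plan import *
s=snap('scene','s9.png');t=snap('top','t9.png')
print(where())
for a in[(-.1,0,.011),(-.04,0,.011),(0,0,.011),(0,0,0)]: print(rowp(*tool(*carrier(*a))))
# rig check: project predicted foot corners / rail edges, and carrier's axle tips, for the top view
h=cv2.cvtColor(s['pixels'],cv2.COLOR_RGB2HSV)
o,Rc=carrier(-.1,0,.02)
for n,x in[('tabtopmid',[-.014,0,.197]),('axle+',[.0115,.02,.144]),('axle-',[.0115,-.02,.144]),('footfront',[.044,0,.05])]: print(n,proj(s,o+Rc@np.array(x)))
E
```

```text
time_s: 36.52
position: [0.4185, -0.0946, 0.2615]
ee_rot: [0.93, 0.086, 0.357, 0.015]
force: [-0.0, 0.4, -3.4]
width: 0.0436
grip_force: 49.9
('axle in rail_load mm', [-98.9, 1.9, 30.0], 'rot', [0.0, -0.001, 0.003], 'F', [0.6, 0.8, -2.0])
[-0.73, 0.142, 0.663, -0.002, -0.001, 0.002]
[3.755, 0.16, 4.649, -0.002, -0.001, 0.002]
[6.745, 0.172, 7.305, -0.002, -0.001, 0.002]
[6.015, 0.178, 8.128, -0.002, -0.001, 0.002]
tabtopmid [264.68898616 201.02129178]
axle+ [276.56099584 220.64826434]
axle- [263.94804055 226.90259461]
footfront [276.53329721 259.76241318]
```

Run:
```python
import cv2,numpy as np
im=cv2.imread('pics/s9.png');h=cv2.cvtColor(im,cv2.COLOR_BGR2HSV)
x0,y0=250,190;w=h[y0:270,x0:305]
for n,lo,hi in[('dark',(0,0,0),(180,255,62)),('white',(0,0,150),(180,60,255)),('brown',(0,110,40),(16,255,125))]:
    m=cv2.inRange(w,lo,hi);k,l,st,c=cv2.connectedComponentsWithStats(m)
    print(n,[(st[i,4],np.round(c[i]+[x0,y0],1).tolist(),(st[i,:4]+[x0,y0,0,0]).tolist()) for i in range(1,k) if st[i,4]>=3])
```

```text
dark [(np.int32(81), [259.6, 198.3], [250, 193, 20, 12]), (np.int32(23), [253.4, 208.9], [250, 207, 8, 6]), (np.int32(12), [252.0, 214.5], [250, 213, 5, 4]), (np.int32(4), [263.0, 261.0], [262, 260, 3, 3]), (np.int32(6), [250.0, 266.5], [250, 264, 1, 6]), (np.int32(3), [262.3, 266.7], [262, 266, 2, 2])]
white [(np.int32(5), [274.0, 207.0], [273, 206, 3, 3]), (np.int32(8), [275.6, 216.2], [274, 215, 4, 3]), (np.int32(7), [254.0, 217.0], [252, 216, 5, 3]), (np.int32(3), [262.7, 222.7], [262, 222, 2, 2])]
brown [(np.int32(177), [263.6, 205.9], [257, 198, 15, 17]), (np.int32(43), [272.4, 228.5], [269, 225, 9, 9]), (np.int32(83), [275.3, 236.9], [268, 231, 16, 13]), (np.int32(15), [278.1, 246.0], [277, 243, 4, 7]), (np.int32(30), [252.9, 251.3], [250, 249, 9, 7]), (np.int32(364), [264.6, 260.9], [250, 251, 35, 19])]
```

Tab and foot blobs sit where the held pose predicts, so the grip hasn't slipped. Next I'll slide the hook over the rail.

```bash
python3 -m pendant '[[[-0.7,0.1,0.65,0,0,0,1],[-0.7,0.1,0.65,0,0,0,1],[0.5,0.1,1.7,0,0,0,1],[2,0.1,3.05,0,0,0,1],[3.75,0.15,4.65,0,0,0,1],[4.8,0.15,5.55,0,0,0,1],[5.8,0.15,6.45,0,0,0,1],[6.4,0.15,7,0,0,0,1],[6.75,0.15,7.3,0,0,0,1],[6.75,0.15,7.3,0,0,0,1],[6.75,0.15,7.3,0,0,0,1]]]' 50
python3 - <<'E'
from plan import *
print(where())
for a in[(0,0,.011),(0,0,.003),(0,0,0),(0,0,-.003)]: print(rowp(*tool(*carrier(*a))))
s=snap('scene','s10.png')
E
```

```text
time_s: 38.0
position: [0.5168, -0.0835, 0.2525]
ee_rot: [0.93, 0.085, 0.357, 0.017]
force: [-0.6, -0.6, -2.2]
width: 0.0438
grip_force: 49.9
('axle in rail_load mm', [-0.0, -0.7, 20.6], 'rot', [-0.0, -0.002, 0.001], 'F', [-0.6, -0.6, -2.2])
[-0.017, -0.082, 0.029, -0.0, -0.002, 0.001]
[-0.548, -0.078, 0.626, -0.0, -0.002, 0.001]
[-0.748, -0.077, 0.851, -0.0, -0.002, 0.001]
[-0.947, -0.076, 1.075, -0.0, -0.002, 0.001]
```

```bash
python3 -m pendant '[[[-0.2,-0.05,0.2,0,0,0,1],[-0.4,-0.05,0.45,0,0,0,1],[-0.5,-0.05,0.6,0,0,0,1],[-0.5,-0.05,0.6,0,0,0,1]]]' 50
python3 -c "
from plan import *
print(where(),telemetry.sense()['wrist_torque'])"
```

```text
time_s: 38.55
position: [0.5173, -0.0837, 0.2446]
ee_rot: [0.93, 0.085, 0.357, 0.017]
force: [0.1, -0.6, -2.9]
width: 0.0437
grip_force: 49.9
('axle in rail_load mm', [0.4, -0.1, 12.6], 'rot', [-0.0, -0.002, 0.001], 'F', [0.1, -0.6, -2.9]) [-0.03205612  0.71004754  0.04479131]
```

```bash
python3 -m pendant '[[[-0.1,0,0.1,0,0,0,1],[-0.2,0,0.23,0,0,0,1],[-0.2,0,0.23,0,0,0,1]]]' 50
python3 -c "
from plan import *
print(where(),telemetry.sense()['wrist_torque'])"
```

```text
time_s: 38.92
position: [0.5174, -0.0839, 0.2417]
ee_rot: [0.93, 0.085, 0.357, 0.017]
force: [-0.3, 0.1, -2.1]
width: 0.0439
grip_force: 49.9
('axle in rail_load mm', [0.5, -0.1, 9.8], 'rot', [-0.001, -0.002, 0.001], 'F', [-0.3, 0.1, -2.1]) [-0.05173593  0.73004071 -0.0047493 ]
```

```bash
python3 -m pendant '[[[-0.07,0,0.075,0,0,0,1],[-0.14,0,0.15,0,0,0,1],[-0.14,0,0.15,0,0,0,1]]]' 50
python3 -c "
from plan import *
print(where(),telemetry.sense()['wrist_torque'])"
```

```text
time_s: 39.3
position: [0.5178, -0.0843, 0.2405]
ee_rot: [0.93, 0.085, 0.358, 0.017]
force: [-1.3, 0.2, 0.4]
width: 0.044
grip_force: 49.9
('axle in rail_load mm', [0.9, -0.6, 8.8], 'rot', [-0.002, -0.004, 0.001], 'F', [-1.3, 0.2, 0.4]) [-0.04006506  0.08628296  0.00745111]
```

```bash
python3 -m pendant '[[[-0.05,0,0.05,0,0,0,1],[-0.08,0,0.08,0,0,0,1],[-0.08,0,0.08,0,0,0,1]]]' 50
python3 -c "
from plan import *
print(where(),telemetry.sense()['wrist_torque'])"
```

```text
time_s: 39.67
position: [0.5181, -0.0845, 0.2401]
ee_rot: [0.929, 0.085, 0.359, 0.017]
force: [-3.6, 1.1, 5.7]
width: 0.0436
grip_force: 49.9
('axle in rail_load mm', [1.2, -0.9, 8.6], 'rot', [-0.002, -0.005, 0.0], 'F', [-3.6, 1.1, 5.7]) [ 0.11739164 -0.60809248  0.15838956]
```

The rollers are seated: contact came at axle height 8.8 mm (9 expected), with the press force up. Now I'll ease off, let go and back away along the tool axis.

```bash
python3 -m pendant '[[[0.08,0,-0.08,0,0,0,1],[0.08,0,-0.08,0,0,0,1],[0.08,0,-0.08,0,0,0,-0.2],[0.08,0,-0.08,0,0,0,-0.3],[0.08,0,-0.08,0,0,0,-0.3],[0.08,0,-3,0,0,0,-0.3],[0.08,0,-7,0,0,0,-0.3],[0.08,0,-11,0,0,0,-0.3],[0.08,0,-14,0,0,0,-0.3],[0.08,0,-14,0,0,0,-0.3]]]'
python3 - <<'E'
from plan import *
q=telemetry.sense();print(q['width'],q['force'],q['grip_force'],q['position'])
def look(f):
    s=snap('scene',f);h=cv2.cvtColor(s['pixels'],cv2.COLOR_RGB2HSV);ref=cv2.imread('pics/s3.png')
    d=cv2.absdiff(cv2.cvtColor(s['pixels'],cv2.COLOR_RGB2BGR),ref).max(2)[150:275,240:400]
    k,l,st,c=cv2.connectedComponentsWithStats((d>25).astype(np.uint8))
    print([(st[i,4],(c[i]+[240,150]).round().tolist()) for i in range(1,k) if st[i,4]>40])
look('s11.png')
for y in(0,.1,.22):
    o,Rc=carrier(0,y,0);print(y,proj(snap('scene'),o+Rc@[0,0,.144])+[1.3,2.2],proj(snap('scene'),o+Rc@[0,0,.03])+[1.3,2.2])
E
```

```text
time_s: 40.92
position: [0.4242, -0.0884, 0.345]
ee_rot: [0.929, 0.085, 0.359, 0.018]
force: [-0.1, 0.3, 0.1]
width: 0.0611
grip_force: 0.0
0.061118661883325515 [-0.07260657  0.29882962  0.1003191 ] 0.0 [ 0.42423961 -0.08844637  0.34496522]
[(np.int32(1088), [256.0, 181.0]), (np.int32(107), [243.0, 220.0]), (np.int32(44), [269.0, 220.0]), (np.int32(43), [296.0, 226.0]), (np.int32(494), [297.0, 242.0]), (np.int32(42), [248.0, 233.0]), (np.int32(185), [296.0, 269.0])]
0 [295.63633317 251.97407448] [291.62898861 286.39038386]
0.1 [325.7980274  235.44825531] [320.44751937 269.31696744]
0.22 [358.874129  217.3431619] [352.1799166  250.54414087]
```

```bash
cat > look.py <<'E'
from plan import *
import sys
s=snap('scene',sys.argv[1]);ref=cv2.imread('pics/s3.png')
d=cv2.absdiff(cv2.cvtColor(s['pixels'],cv2.COLOR_RGB2BGR),ref).max(2)[160:300,235:420]
k,l,st,c=cv2.connectedComponentsWithStats((d>25).astype(np.uint8))
print(telemetry.sense()['time_s'],[(int(st[i,4]),(c[i]+[235,160]).round().tolist()) for i in range(1,k) if st[i,4]>40])
E
python3 -m pendant '[[[0,0,0,0,0,0,-0.3],[0,0,0,0,0,0,-0.3],[0,0,0,0,0,0,-0.3],[0,0,0,0,0,0,-0.3],[0,0,0,0,0,0,-0.3],[0,0,0,0,0,0,-0.3]]]'; python3 look.py s12.png
python3 -m pendant '[[[0,0,0,0,0,0,-0.3],[0,0,0,0,0,0,-0.3],[0,0,0,0,0,0,-0.3],[0,0,0,0,0,0,-0.3],[0,0,0,0,0,0,-0.3],[0,0,0,0,0,0,-0.3],[0,0,0,0,0,0,-0.3],[0,0,0,0,0,0,-0.3]]]'; python3 look.py s13.png
```

```text
time_s: 42.02
position: [0.4245, -0.0882, 0.3434]
ee_rot: [0.93, 0.085, 0.357, 0.017]
force: [-0.8, 0.4, -0.7]
width: 0.0611
grip_force: 0.0
42.075 [(1421, [252.0, 187.0]), (44, [269.0, 220.0]), (446, [310.0, 234.0]), (42, [248.0, 233.0]), (953, [310.0, 274.0])]
time_s: 43.08
position: [0.4245, -0.0883, 0.3434]
ee_rot: [0.93, 0.085, 0.357, 0.017]
force: [-0.0, -1.1, 0.2]
width: 0.0614
grip_force: 0.0
43.125 [(1421, [252.0, 187.0]), (433, [325.0, 225.0]), (43, [269.0, 220.0]), (42, [248.0, 233.0]), (955, [324.0, 267.0])]
```

It is rolling down on its own. I'll wait.

```bash
for i in 14 15 16; do python3 -m pendant '[[[0,0,0,0,0,0,-0.3],[0,0,0,0,0,0,-0.3],[0,0,0,0,0,0,-0.3],[0,0,0,0,0,0,-0.3],[0,0,0,0,0,0,-0.3],[0,0,0,0,0,0,-0.3],[0,0,0,0,0,0,-0.3],[0,0,0,0,0,0,-0.3],[0,0,0,0,0,0,-0.3],[0,0,0,0,0,0,-0.3]]]' >/dev/null; python3 look.py s$i.png; done
```

```text
44.425 [(1422, [252.0, 187.0]), (487, [343.0, 215.0]), (43, [269.0, 220.0]), (42, [248.0, 233.0]), (846, [341.0, 257.0])]
45.725 [(1424, [252.0, 187.0]), (485, [353.0, 210.0]), (43, [269.0, 220.0]), (801, [348.0, 250.0]), (42, [248.0, 233.0])]
47.025 [(1421, [252.0, 187.0]), (483, [353.0, 210.0]), (43, [269.0, 220.0]), (797, [348.0, 250.0]), (42, [248.0, 233.0])]
```

Run:
```python
from plan import *
s=snap('scene','s17.png');a=cv2.imread('pics/s17.png');ref=cv2.imread('pics/s3.png')
d=(cv2.absdiff(a,ref).max(2)>25).astype(np.uint8);d[:160]=0;d[:,:300]=0;d[300:]=0;d[:,420:]=0
ys,xs=np.nonzero(d);print('diff box',xs.min(),xs.max(),ys.min(),ys.max())
h=cv2.cvtColor(a,cv2.COLOR_BGR2HSV);m=cv2.inRange(h,(0,110,30),(17,255,125))&(d*255)
c=max(cv2.findContours(m,cv2.RETR_EXTERNAL,cv2.CHAIN_APPROX_NONE)[0],key=cv2.contourArea);print('brown foot',cv2.contourArea(c),cv2.boundingRect(c),cv2.approxPolyDP(c,1.5,True)[:,0].tolist())
for y in(.20,.22,.235):
    o,Rc=carrier(0,y,0);print(y,[np.round(proj(s,o+Rc@np.array(p))+[1.3,2.2],1).tolist() for p in([.044,-.022,0],[.044,.022,0],[.044,.022,.05],[.044,-.022,.05])])
dd=cv2.absdiff(a,ref).max(2)[220:325,140:215];print('crate change px',(dd>25).sum())
```

```text
diff box 329 369 193 269
brown foot 400.0 (338, 242, 30, 28) [[339, 243], [338, 256], [357, 269], [367, 262], [348, 243]]
0.2 [[351.9, 274.5], [363.1, 267.5], [366.2, 253.6], [354.8, 260.5]]
0.22 [[357.1, 271.3], [368.1, 264.4], [371.2, 250.5], [360.1, 257.4]]
0.235 [[360.9, 268.9], [371.7, 262.1], [375.0, 248.3], [363.9, 255.0]]
crate change px 1964
```

Run:
```python
import cv2,numpy as np
for f in('scene0','s3','s9','s17'):
    a=cv2.imread(f'pics/{f}.png')[225:300,145:215];h=cv2.cvtColor(a,cv2.COLOR_BGR2HSV)
    m=cv2.inRange(h,(0,0,120),(180,60,255));k,l,st,c=cv2.connectedComponentsWithStats(m)
    print(f,[(int(st[i,4]),c[i].round(1).tolist()) for i in range(1,k) if st[i,4]>20])
a=cv2.imread('pics/s17.png');r=cv2.imread('pics/s3.png');d=cv2.absdiff(a,r).max(2)[220:325,100:260]>25
ys,xs=np.nonzero(d);print(np.percentile(xs,[0,10,50,90,100])+100,np.percentile(ys,[0,10,50,90,100])+220)
```

```text
scene0 [(91, [29.9, 17.1]), (87, [12.9, 23.8]), (220, [28.7, 45.7]), (25, [0.8, 64.2])]
s3 [(97, [29.8, 17.2]), (95, [13.1, 23.8]), (250, [28.8, 46.5])]
s9 [(76, [54.1, 14.5]), (64, [40.6, 14.4]), (161, [39.1, 41.0])]
s17 [(77, [54.2, 14.5]), (63, [40.6, 14.5]), (164, [39.1, 41.1])]
[105. 122. 167. 196. 253.] [220. 228. 247. 270. 289.]
```

The other carrier's blobs shifted between s3 and s9, so the carry out of the crate may have brushed its top. I'll measure by how much.

Run:
```python
from h import *
s=snap('scene');t=snap('top','t18.png')
p=lambda u,v,z:plane(s,u-1.3,v-2.2,z)
for n,a,b,z in[('block',(173.7,270.7),(184.1,266.1),.073),('roller+y',(174.9,242.1),(199.2,239.5),.15),('roller-y',(157.9,248.8),(185.6,239.5),.15)]:
    print(n,p(*a,z),p(*b,z),np.linalg.norm(p(*b,z)-p(*a,z)))
for f in('s4','s5','s6','s7'):
    a=cv2.imread(f'pics/{f}.png')[225:300,145:215];m=cv2.inRange(cv2.cvtColor(a,cv2.COLOR_BGR2HSV),(0,0,120),(180,60,255));k,l,st,c=cv2.connectedComponentsWithStats(m)
    print(f,[(int(st[i,4]),c[i].round(1).tolist()) for i in range(1,k) if st[i,4]>20])
for f in('top0','t18'):
    a=cv2.imread(f'pics/{f}.png')[215:270,340:416];h=cv2.cvtColor(a,cv2.COLOR_BGR2HSV)
    m=cv2.inRange(h,(0,0,115),(180,70,255));k,l,st,c=cv2.connectedComponentsWithStats(m)
    print(f,[(int(st[i,4]),(c[i]+[340,215]).round(1).tolist(),st[i,:4].tolist()) for i in range(1,k) if st[i,4]>8])
    m=cv2.inRange(h,(0,100,30),(15,255,140));k,l,st,c=cv2.connectedComponentsWithStats(m)
    print('  br',[(int(st[i,4]),(c[i]+[340,215]).round(1).tolist(),st[i,:4].tolist()) for i in range(1,k) if st[i,4]>8])
```

```text
block [ 0.43631593 -0.28667555  0.073     ] [ 0.43616919 -0.25669813  0.073     ] 0.029977783683311738
roller+y [ 0.41690734 -0.263604    0.15      ] [ 0.44228191 -0.20672411  0.15      ] 0.06228314638693475
roller-y [ 0.41573643 -0.30999101  0.15      ] [ 0.42314461 -0.23633122  0.15      ] 0.07403138535309052
s4 [(74, [54.1, 14.5]), (59, [40.6, 14.4]), (142, [39.1, 40.2])]
s5 [(72, [54.0, 14.5]), (58, [40.5, 14.4]), (132, [39.1, 39.9])]
s6 [(73, [54.1, 14.5]), (58, [40.5, 14.4]), (134, [39.1, 40.1])]
s7 [(72, [54.0, 14.5]), (56, [40.6, 14.3]), (127, [38.9, 39.8])]
top0 [(53, [401.8, 231.2], [58, 13, 8, 8]), (111, [389.4, 236.8], [45, 15, 10, 15]), (195, [365.8, 236.8], [16, 16, 23, 17]), (18, [407.9, 237.4], [65, 20, 6, 6]), (22, [379.1, 241.0], [37, 24, 6, 5])]
  br [(110, [385.8, 231.6], [41, 10, 14, 21]), (55, [361.3, 230.2], [16, 12, 13, 12]), (55, [398.7, 236.5], [54, 16, 13, 9]), (38, [370.1, 240.2], [25, 24, 12, 4])]
t18 [(201, [356.5, 238.2], [8, 16, 17, 17]), (34, [342.1, 236.2], [0, 18, 6, 7])]
  br [(135, [364.8, 236.0], [14, 13, 17, 20]), (32, [344.2, 241.6], [0, 25, 9, 4])]
```

The hung carrier is seated against the stop (y about 0.22) and nothing is touching it. The other carrier was knocked by the foot as I carried over it, and now leans inside its compartment. By a rough extrapolation its base has hardly moved. Pushing at it now could only move it further, so I'm handing in.

```bash
python3 -c "
from rig import arm
print(arm.finish_job())"
```

```text
the job is handed in; nothing more can be done
None
```

The round-pot carrier hangs at the rubber stop, let go and rolled there on its own, but I knocked the square-load carrier while carrying over it: it now leans in its compartment with its top about 65 mm over, and its base seems (rough estimate) within the 25 mm limit, so that condition is not confirmed.

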